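# Unload the bead-tube travel case

### The job

Unpack the travel case: lever its lid up with the palette knife (no fingers on the lid until it is up) and open it right back, lift the retaining bar out of its two brackets, and lay every bead tube flat in the bead tray. Then put the bar back down in its brackets, shut the lid fully, and leave the knife lying on the table; do not disturb the tape roll, the stamp block and the frosted pot.

Things in the scene. Friction and masses are not known exactly. Their poses are not given: they have to be found in the camera images.
- case: pale wooden travel case, 120 x 220 x 64 mm, fixed to the table, lid shut at the start. Origin on the table under the middle of the tube row; z up, -x to its front (pry side, facing the robot), y along it. Walls 4 mm thick, tops at z = 58 mm; outer faces: front x = -49, back x = +59, ends y = +-110 mm; inner floor z = 7 mm
- lid (a joint): angle of the lid, 0 = shut, grows as the lid's front rises, stop at 1.8 rad. Stiff hinge: about 0.15 N m of friction, so the lid stays where it is left. It is a wooden frame 6 mm thick with a clear panel, 100 g, the full width of the case.
- lid_lip (a point): middle of the lower front edge of the lid's lip, 120 mm from the hinge line. The lip is 80 mm wide (along the case's y), 6 mm thick and overhangs the front wall by 10 mm.
- lid_hinge (a point): middle of the hinge line, on the case at x = +61, z = 58 mm; the line runs along the case's y. The lid's underside passes through this line.
- retaining_bar: aluminium retaining bar, 12 mm wide (x), 204 mm long (y), 10 mm high (z), with a wooden grip 12 x 44 x 14 mm standing on its middle (24 mm high in all), 60 g. Origin under its middle. At the start it lies across the tubes in the two brackets, origin 33 mm above the table and over the case's origin, 1 mm above the tubes.
- tube_0: capped tube of seed beads (blue), 16 x 16 x 74 mm, 30 g, white cap; lies on its side. Origin in the middle of its bottom end, its z runs along the tube to the cap (74 mm away; the tube's middle is at 37 mm). It has flat sides, so it does not roll. In the case its axis is 24 mm above the table and the cap points to the front. Two to four of the tubes are present, in any of the grooves.
- tube_1: the same, with pink beads; may be absent
- tube_2: the same, with cream beads; may be absent
- tube_3: the same, with green beads; may be absent
- palette_knife: palette knife lying flat. Origin under the middle of its dark wooden handle (80 x 16 x 16 mm, along x); its x points to the blade: steel, from x = 41 to 105 mm, 16 mm wide, 2 mm thick, lying flat with its middle at z = 8 mm; 60 g
- bead_tray: shallow wooden tray with a grey cloth floor, fixed, 122 (x) x 172 (y) mm outside, 112 x 162 mm inside, rim 14 mm high. Origin under its middle; cloth at z = 5 mm
- masking_tape: bystander: roll of masking tape, 104 mm across, 25 mm high, behind the knife
- stamp_block: bystander: wooden stamp block with red top, 50 x 52 x 27 mm, in front of the tray
- frost_pot: bystander: frosted pot with white lid, 50 mm across, 38 mm high, left of the knife
- pry_slot (a point): middle of the mouth of the pry slot in the front (case x = -61, y = 0, z = 54 mm; axes as the case). The slot lies between a 90 mm wide ledge (top at z = 50) and the lid's lip (underside at z = 58): 8 mm high, open to the front, 12 mm deep to the front wall; a blade goes in along +x, flat
- tube_row (a point): middle of the tube row (case x = y = 0, z = 24 mm; axes as the case). Tubes lie along x in four grooves at case y = -63, -21, 21, 63 mm, on two notched rails (x = +-25, 10 mm wide, lugs to z = 21). Between tubes are 26 mm for a finger, free to the floor for |x| < 20 mm
- bracket_left (a point): middle of the floor of the open bracket on the +y end wall (case x = 0, y = 102, z = 33 mm; axes as the case): slot 16 mm wide in x for the 12 mm bar, 7 mm long in y against the wall, brass cheeks straight to z = 46 mm, flared mouth to z = 54 mm
- bracket_right (a point): the same on the -y end wall (case y = -102 mm)

How it is judged:
By the outcome, as a careful person would: the job done as asked, in the order asked, and still so for the second after the job is handed in, with the robot touching nothing.
Of tube_0, tube_1, tube_2, tube_3 only 2 to 4 are there at a start; the rules pass over those that are not, and their reading is None.
At some moment in a run one of palette_knife may be knocked a few centimetres aside while the robot is not near it.
Once in a run the grip may slacken for a moment while it holds something.
It also fails if it takes over 208 s, if anything falls off the work surface, if the arm or the gripper's body presses on something with over 40 N, if the wrist force passes 120 N, or if a joint passes its speed limit or range.

### The arm

A 7-joint arm with a two-finger parallel gripper is mounted at the origin on the work surface; the furniture and walls round the work are solid. World frame = base frame: x ahead of the robot, y to its left, z up, the work surface at z = 0. Lengths are in m, angles in rad, forces in N, time in s.
With the tool pointing down it reaches from about 0.425 to 0.925 m from the base axis. Payload 6.8 kg.
Tool frame: the origin (TCP) lies at the very end of the fingers, on their centre line; the grasp point (between the pads) lies 19 mm behind it; x points along the fingers, y is the direction in which the jaws open and shut, and the axes are right-handed (so a half turn about x gives the same grasp; the last joint's range is limited). The gripper opens to 88 mm and grips with 3 to 60 N. Pads are 20 mm wide; open, the fingers measure 115 mm over their backs; the gripper's body (75 mm by 178 mm) begins 61 mm behind the grasp point.
Start: joints at [1.059, 0.477, 0.022, 1.555, -0.011, 1.109, -0.083], TCP at [0.265, -0.621, 0.223] pointing down, gripper open.
Joint ranges: [-2.96, 2.96], [-0.34, 2.1], [-1.41, 1.46], [0.24, 2.44], [-1.37, 4.51], [0.17, 1.92], [-2.96, 2.96]. Speed limits (rad/s): [2.39, 2.39, 3.14, 3.14, 3.14, 3.14, 3.14].

### API

Orientations are given as a rotation vector (axis times angle).
In Python, from station import bot gives the robot as it stands. The module is installed in compiled form; this text tells all that it offers.
- The arm moves only by the tool send_rows, never from a script. Its argument "plan" is a list of rows, each an object with "translation": the shift along the tool's x, y, z each as a share of 500 mm, from -1 to 1, a list of three; "rot": the turn, a rotation vector about the tool's x, y, z each as a share of 120 degrees, from -1 to 1, a list of three. A call has 1 to 5 rows; each row is the pose to reach, as a shift and turn from the pose commanded when the call began, along the tool's axes at that moment; what a row does not reach only later rows make up. A row lasts 1/10 s, in which the tool goes at most 50 mm and 8.59 degrees, less where a joint would pass 70% of its speed; a pose out of reach is approached as far as the arm can. A call with a number of a shift or a turn outside -1 to 1 is refused whole. A call with a gripper value outside its range is refused whole. "gripper" is the opening in per cent of the stroke, from 0 (shut) to 100 (fully open), set as the call begins (left out, the last holds). The fingers move at their own pace and stop on an object; the grip force is fixed at half the most. Time passes only in rows, so rows that repeat a pose let the fingers close. It gives the time, the measured TCP pose, the force and the opening at its end, in the units of the state.
- bot.sense(): the state, without advancing time (a new reading comes with each control period).
- bot.camera(name): name is "scene" or "top" or "wrist"; returns a dict with "img" (480x640x3 uint8, blue, green, red), "intrinsics" (3x3 intrinsics, pixels), "rvec" (rotation vector, rad) and "tvec" (3), from world to camera coordinates, as OpenCV has them. Camera axes: x right, y down, z forward; pixel columns grow to the right and rows downward; lengths in m; the calibration is good to about 2 mm. A picture is of the moment at which its call begins. There is no depth.
- bot.job_done(): hands the job in, once; it reports no verdict.
The state is a dict: "time_s": time; "joints": joint angles; "joint_vel": joint speeds; "effort": joint torques, N m; "tcp_pos": TCP position; "ee_rot": TCP orientation; "force": force on the tool from outside, world axes, zero at the start; "torque": the same for the moment, N m; "gripper_width": finger opening in m.
Only numpy, scipy, OpenCV 4.12 (cv2) and the standard library are available. Lean on these libraries where they do the work, as an engineer would, in place of code of your own. Each camera call takes 0.05 s, during which the arm holds its last target. There are 200 camera calls.

## Working session

There is one attempt and no reset: what is moved stays moved. The work goes in short steps, Python scripts to look and compute and a tool call to move; the robot and the scene stay as the last step left them, time stands still between calls to the robot, and variables do not carry over. Pictures are saved under pics/ and viewed, about 12 in all and at most 16, crops included, and the job is handed in when it is done.

Besides the shell and the picture viewer there is one more tool, called as a command line: name --argument value ..., lists and objects as JSON in quotes. send_rows: Moves the arm, as the interface text tells. Shift numbers are shares of 500 mm and turn numbers shares of 120 degrees, none past 1 either way. Its arguments: {"type":"object","properties":{"plan":{"type":"array","items":{"type":"object","properties":{"translation":{"type":"array","items":{"type":"number","minimum":-1,"maximum":1}},"rot":{"type":"array","items":{"type":"number","minimum":-1,"maximum":1}}}}},"gripper":{"type":"number"}},"required":["plan"]}

```bash
mkdir -p pics; cat > h.py <<'E'
import numpy as np, cv2
from station import bot
from scipy.spatial.transform import Rotation as R
def snap(name,f):
    c=bot.camera(name); cv2.imwrite('pics/'+f+'.png',c['img']); np.savez('pics/'+f+'.npz',K=c['intrinsics'],r=c['rvec'],t=c['tvec']); return c
def ray(f,u,v,z):
    d=np.load('pics/'+f+'.npz'); Rm=R.from_rotvec(d['r'].ravel()).as_matrix(); t=d['t'].ravel()
    o=-Rm.T@t; w=Rm.T@np.linalg.inv(d['K'])@np.array([u,v,1.]); return o+w*(z-o[2])/w[2]
def proj(f,P):
    d=np.load('pics/'+f+'.npz'); return cv2.projectPoints(np.array(P,float).reshape(-1,3),d['r'],d['t'],d['K'],None)[0].reshape(-1,2)
def st():
    s=bot.sense(); print({k:np.round(s[k],4).tolist() for k in ['time_s','joints','tcp_pos','ee_rot','force','gripper_width']}); print(np.round(R.from_rotvec(s['ee_rot']).as_matrix(),3).tolist()); return s
E
python3 - <<'E'
from h import *
st()
for n in ['top','scene']:
    c=snap(n,n+'0'); print(c['intrinsics'],c['rvec'].ravel(),c['tvec'].ravel())
E
```

```text
{'time_s': 0.0, 'joints': [1.0589, 0.4778, 0.0224, 1.5565, -0.0115, 1.1093, -0.0831], 'tcp_pos': [0.2649, -0.6202, 0.2217], 'ee_rot': [1.9996, 0.4112, -2.0006], 'force': [1.0072, 0.3838, 0.0473], 'gripper_width': 0.0879}
[[-0.001, 0.393, -0.92], [0.002, -0.92, -0.393], [-1.0, -0.002, 0.0]]
[[610.48495253   0.         322.49294121]
 [  0.         610.48495253 239.76091683]
 [  0.           0.           1.        ]] [ 2.14707982 -2.12614515  0.13689319] [0.05084634 0.53998111 1.46152243]
[[617.47317644   0.         313.25844835]
 [  0.         617.47317644 237.51095565]
 [  0.           0.           1.        ]] [ 1.22719695 -2.37866688  0.9230835 ] [0.34338798 0.35876872 1.29099075]
```

View pics/top0.png

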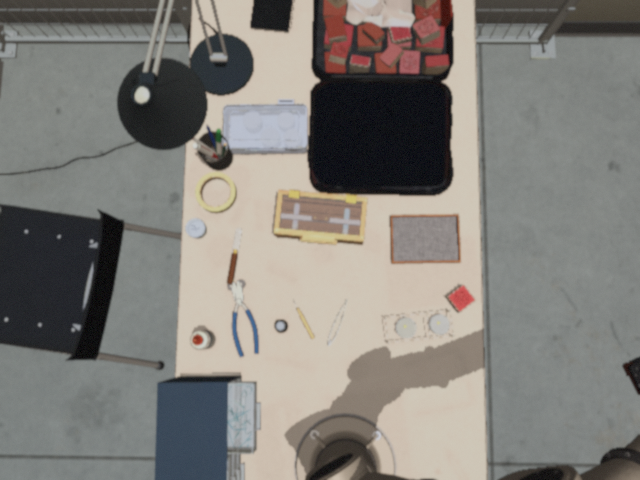

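View pics/scene0.png

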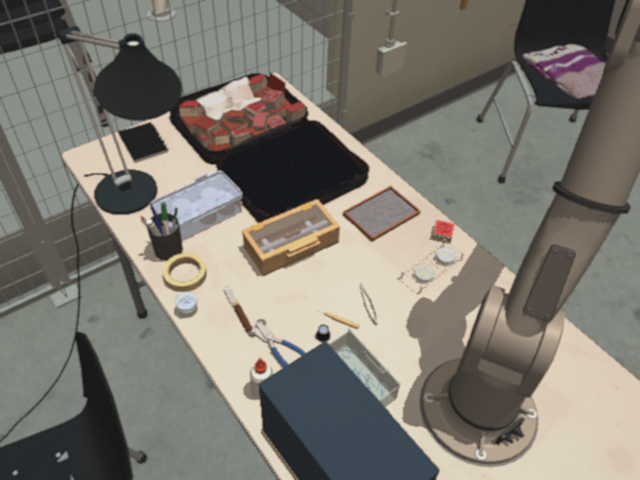

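The top view shows the case at about (321,217), the knife at (235,258), the tray at (425,239), tape at (216,194), pot at (197,228) and stamp at (459,298). I'll enlarge it to read pixels more closely.

```bash
python3 - <<'E'
import cv2
i=cv2.imread('pics/top0.png')[170:320,180:480]
i=cv2.resize(i,None,fx=2.66,fy=2.66,interpolation=cv2.INTER_CUBIC)
cv2.imwrite('pics/c1.png',i)
E
```

```text
(no output)
```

View pics/c1.png

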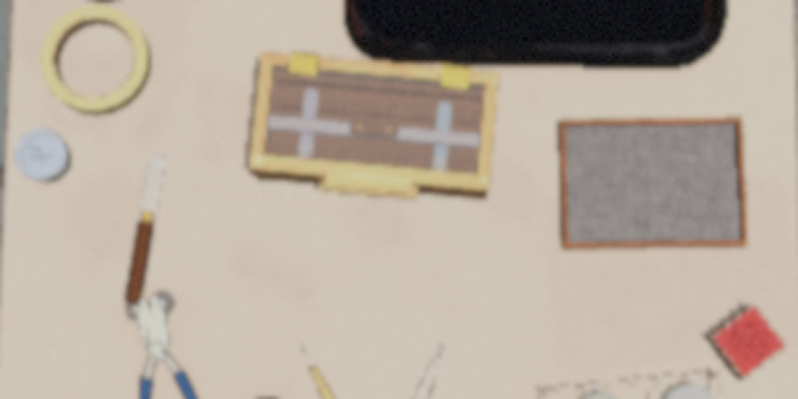

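```bash
python3 - <<'E'
from h import *
def p(u,v,z): return ray('top0',180+u/2.66,170+v/2.66,z)
def s(n,*a):
    print(n,*[np.round(p(*x),4)[:2] for x in a])
s('lid corners BL BR FR FL',(258,55,.064),(497,73,.064),(489,186,.064),(250,168,.064))
s('lip',(320,184,.064),(416,192,.064))
s('bar ends',(270,121,.043),(477,139,.043)); s('grip',(375,128,.057))
s('tubes',(310,122,.032),(443,135,.032))
s('knife handle back, front, tip',(132,302,.016),(148,222,.016),(156,157,.009))
s('tray',(560,121,.014),(740,119,.014),(745,243,.014),(563,247,.014))
s('tape',(96,60,.025)); s('pot',(42,155,.038)); s('stamp',(746,341,.027))
s('pliers',(155,300,0.01),(155,355,.01)); s('suitcase front edge',(370,64,.05),(690,64,.05))
E
```

```text
lid corners BL BR FR FL [0.6567 0.1686] [ 0.6413 -0.0515] [ 0.5364 -0.0443] [0.5511 0.1736]
lip [0.5369 0.1094] [0.5303 0.022 ]
bar ends [0.5988 0.1581] [ 0.5834 -0.0342]
grip [0.5904 0.0601]
tubes [0.6002 0.1216] [ 0.5889 -0.0029]
knife handle back, front, tip [0.4313 0.2858] [0.5066 0.2732] [0.5697 0.2687]
tray [ 0.6064 -0.1136] [ 0.6096 -0.2831] [ 0.4921 -0.2852] [ 0.4868 -0.1158]
tape [0.6597 0.3261]
pot [0.5659 0.3707]
stamp [ 0.4003 -0.2815]
pliers [0.4339 0.2653] [0.3826 0.2637]
suitcase front edge [0.6521 0.0656] [ 0.6542 -0.2307]
```

```bash
cat >> h.py <<'E'
def Rm(a,pitch=0):
    a=np.radians(a); return R.from_matrix(np.array([[0,0,-1],[np.cos(a),np.sin(a),0],[np.sin(a),-np.cos(a),0]]).T)
def plan(wps,start=None):
    """wps: (x,y,z,a). prints shares from each to the next; start None = measured"""
    s=bot.sense()
    p,q=(s['tcp_pos'],R.from_rotvec(s['ee_rot'])) if start is None else (np.array(start[:3]),Rm(start[3]))
    for w in wps:
        n=np.array(w[:3]); r=Rm(w[3])
        d=q.inv().apply(n-p); rv=np.degrees((q.inv()*r).as_rotvec())
        print(w,'T',np.round(d/.5,4).tolist(),'R',np.round(rv/120,4).tolist(),'rows>=',int(np.ceil(max(np.linalg.norm(d)/.05,np.linalg.norm(rv)/8.59))))
        p,q=n,r
CO=np.array([.592,.061]); CY=-4.3
def case(x,y,z):
    c,s=np.cos(np.radians(CY)),np.sin(np.radians(CY)); return np.array([CO[0]+c*x-s*y,CO[1]+s*x+c*y,z])
E
python3 - <<'E'
from h import *
plan([(.42,-.45,.26,-80),(.5,-.22,.27,-97),(.5,.02,.27,-97),(.44,.24,.24,-97)])
E
```

```text
(0.42, -0.45, 0.26, -80) T [-0.0761, -0.1913, -0.4188] R [0.1095, 0.0002, 0.0008] rows>= 5
(0.5, -0.22, 0.27, -97) T [-0.02, -0.4252, -0.2374] R [0.1417, 0.0, 0.0] rows>= 5
(0.5, 0.02, 0.27, -97) T [0.0, -0.4764, 0.0585] R [0.0, 0.0, 0.0] rows>= 5
(0.44, 0.24, 0.24, -97) T [0.06, -0.4221, 0.1727] R [0.0, 0.0, 0.0] rows>= 5
```

send_rows --plan '[{"translation":[-0.076,-0.191,-0.419],"rot":[0.11,0,0]},{"translation":[-0.076,-0.191,-0.419],"rot":[0.11,0,0]},{"translation":[-0.076,-0.191,-0.419],"rot":[0.11,0,0]},{"translation":[-0.076,-0.191,-0.419],"rot":[0.11,0,0]},{"translation":[-0.076,-0.191,-0.419],"rot":[0.11,0,0]}]'

```text
time_s: 0.6
tcp_pos: [0.4233, -0.447, 0.261]
ee_rot: [2.13, 0.19, -2.128]
force: [0.9, 0.3, 0.4]
gripper_width: 0.0877
```

send_rows --plan '[{"translation":[-0.02,-0.425,-0.237],"rot":[0.142,0,0]},{"translation":[-0.02,-0.425,-0.237],"rot":[0.142,0,0]},{"translation":[-0.02,-0.425,-0.237],"rot":[0.142,0,0]},{"translation":[-0.02,-0.425,-0.237],"rot":[0.142,0,0]},{"translation":[-0.02,-0.425,-0.237],"rot":[0.142,0,0]}]'

```text
time_s: 1.1
tcp_pos: [0.5006, -0.2185, 0.2706]
ee_rot: [-2.157, 0.133, 2.158]
force: [1.5, 0.1, 0.1]
gripper_width: 0.0877
```

send_rows --plan '[{"translation":[0,-0.476,0.058]},{"translation":[0,-0.476,0.058]},{"translation":[0,-0.476,0.058]},{"translation":[0,-0.476,0.058]},{"translation":[0,-0.476,0.058]}]'

```text
validation failed for argument at $.pl...
```

```bash
python3 - <<'E'
from h import *
st(); snap('wrist','w1')
plan([(.44,.24,.24,-97)])
E
```

```text
{'time_s': 1.1, 'joints': [0.3593, 0.2245, -0.0733, 1.804, 0.0181, 1.1141, -1.4145], 'tcp_pos': [0.5006, -0.2185, 0.2706], 'ee_rot': [-2.1572, 0.1333, 2.1579], 'force': [1.505, 0.0686, 0.0856], 'gripper_width': 0.0877}
[[-0.0, -0.123, -0.992], [0.0, -0.992, 0.123], [-1.0, -0.0, 0.0]]
(0.44, 0.24, 0.24, -97) T [0.0658, -0.878, 0.2287] R [0.0045, -0.0005, 0.0023] rows>= 10
```

View pics/w1.png

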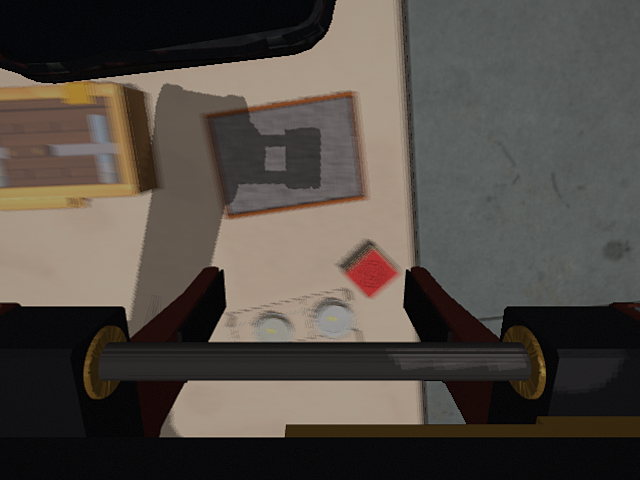

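Wrist view: tray corners at (206,113), (356,93), (367,200), (228,217); the third move was refused because each row needs "rot". Next I go to the knife.

send_rows --plan '[{"translation":[0,-0.44,0.058],"rot":[0,0,0]},{"translation":[0,-0.44,0.058],"rot":[0,0,0]},{"translation":[0,-0.44,0.058],"rot":[0,0,0]},{"translation":[0,-0.44,0.058],"rot":[0,0,0]},{"translation":[0,-0.44,0.058],"rot":[0,0,0]}]'

```text
time_s: 1.65
tcp_pos: [0.4982, 0.0061, 0.2707]
ee_rot: [-2.16, 0.126, 2.16]
force: [-0.3, 0.1, 0.3]
gripper_width: 0.0878
```

```bash
python3 - <<'E'
from h import *
for p in [(206,113),(356,93),(367,200),(228,217)]: print(np.round(ray('w1',*p,.014),4))
st(); snap('wrist','w2'); plan([(.44,.24,.24,-97)])
E
```

```text
[ 0.6118 -0.1119  0.014 ]
[ 0.6119 -0.2792  0.014 ]
[ 0.4924 -0.2811  0.014 ]
[ 0.4924 -0.1142  0.014 ]
{'time_s': 1.65, 'joints': [0.0766, 0.1513, -0.237, 1.8969, 0.0381, 1.0977, -1.8638], 'tcp_pos': [0.4982, 0.0061, 0.2707], 'ee_rot': [-2.1597, 0.1259, 2.1602], 'force': [-0.269, 0.0946, 0.2598], 'gripper_width': 0.0878}
[[-0.0, -0.118, -0.993], [0.001, -0.993, 0.118], [-1.0, -0.001, 0.0]]
(0.44, 0.24, 0.24, -97) T [0.0624, -0.4469, 0.1692] R [0.0032, 0.0002, 0.0011] rows>= 5
```

View pics/w2.png

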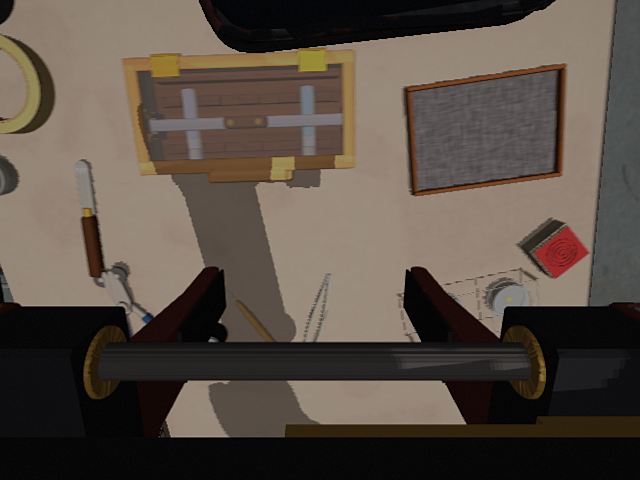

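The wrist view shows two tubes at (192,123) and (308,120), the bar grip at (246,122) and the knife from (98,276) to (82,160). I'll measure these.

```bash
python3 - <<'E'
from h import *
def s(n,*a): print(n,*[np.round(ray('w2',*x),4)[:2] for x in a])
s('lidtop corners BL BR FR FL',(123,59,.064),(355,50,.064),(354,167,.064),(140,175,.064))
s('lip top',(209,181,.064),(272,181,.064)); s('bar',(142,126,.043),(341,120,.043)); s('grip',(246,122,.057))
s('tubes',(192,123,.032),(308,120,.032)); s('knife',(99,276,.016),(89,213,.016),(82,160,.009))
s('pliers',(120,268,.01),(105,280,.01))
E
```

```text
lidtop corners BL BR FR FL [0.661  0.1679] [ 0.6428 -0.0501] [ 0.5352 -0.0396] [0.5529 0.1785]
lip top [0.5386 0.1096] [0.531  0.0453]
bar [0.6014 0.1744] [ 0.5828 -0.0325]
grip [0.5917 0.0634]
tubes [0.5989 0.1255] [0.5873 0.0017]
knife [0.4345 0.2838] [0.5141 0.2735] [0.5753 0.2685]
pliers [0.4399 0.2587] [0.4263 0.2818]
```

```bash
sed -i 's/^CO=.*/CO=np.array([.592,.0635]); CY=-5.0/' h.py; python3 - <<'E'
from h import *
plan([(.499,.276,.20,-96.8),(.499,.276,.05,-96.8),(.499,.276,.005,-96.8)])
E
```

```text
(0.499, 0.276, 0.2, -96.8) T [0.1426, -0.5318, 0.0602] R [0.0016, 0.0002, 0.0011] rows>= 6
(0.499, 0.276, 0.05, -96.8) T [0.3, 0.0, 0.0] R [0.0, 0.0, 0.0] rows>= 3
(0.499, 0.276, 0.005, -96.8) T [0.09, 0.0, 0.0] R [0.0, 0.0, 0.0] rows>= 1
```

send_rows --plan '[{"translation":[0,-0.43,0.05],"rot":[0,0,0]},{"translation":[0,-0.43,0.05],"rot":[0,0,0]},{"translation":[0,-0.43,0.05],"rot":[0,0,0]},{"translation":[0,-0.43,0.05],"rot":[0,0,0]},{"translation":[0,-0.43,0.05],"rot":[0,0,0]}]' --gripper 50

```text
time_s: 2.2
tcp_pos: [0.4995, 0.2228, 0.2705]
ee_rot: [-2.159, 0.125, 2.161]
force: [1.1, 0.0, 0.3]
gripper_width: 0.051
```

send_rows --plan '[{"translation":[0.05,-0.1,0.01],"rot":[0.002,0,0.001]},{"translation":[0.143,-0.102,0.01],"rot":[0.002,0,0.001]},{"translation":[0.22,-0.102,0.01],"rot":[0.002,0,0.001]},{"translation":[0.25,-0.102,0.01],"rot":[0.002,0,0.001]},{"translation":[0.25,-0.102,0.01],"rot":[0.002,0,0.001]}]'

```text
time_s: 2.7
tcp_pos: [0.5011, 0.267, 0.1436]
ee_rot: [-2.153, 0.145, 2.161]
force: [0.5, 0.6, 0.3]
gripper_width: 0.0438
```

```bash
python3 - <<'E'
from h import *
st(); snap('wrist','w3')
plan([(.499,.276,.05,-96.8),(.499,.276,.005,-96.8)])
E
```

```text
{'time_s': 2.7, 'joints': [-0.3094, 0.4206, -0.3688, 1.8662, 0.1913, 0.8954, -2.4698], 'tcp_pos': [0.5011, 0.267, 0.1436], 'ee_rot': [-2.1528, 0.1447, 2.1613], 'force': [0.5223, 0.5753, 0.3094], 'gripper_width': 0.0438}
[[-0.004, -0.129, -0.992], [-0.005, -0.992, 0.129], [-1.0, 0.005, 0.004]]
(0.499, 0.276, 0.05, -96.8) T [0.1913, -0.0157, 0.0085] R [-0.005, 0.0004, -0.0014] rows>= 2
(0.499, 0.276, 0.005, -96.8) T [0.09, 0.0, 0.0] R [0.0, 0.0, 0.0] rows>= 1
```

View pics/w3.png

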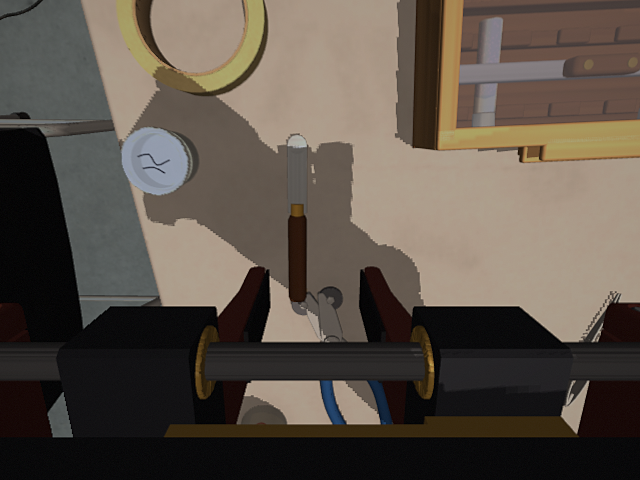

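Knife handle now from (297,300) to (297,215), tip at (297,136).

```bash
python3 - <<'E'
from h import *
a=ray('w3',297,300,.012);b=ray('w3',297,214,.016);c=ray('w3',297,136,.009);print(a,b,c)
d=c-b; print(np.degrees(np.arctan2((c-a)[1],(c-a)[0])),np.linalg.norm((c-a)[:2]), 'mid from tip', c[:2]-(c-a)[:2]/np.linalg.norm((c-a)[:2])*.105)
print(proj('w3',[bot.sense()['tcp_pos']]))
E
```

```text
[0.43369562 0.28985456 0.012     ] [0.51249421 0.27841124 0.016     ] [0.57407066 0.2698918  0.009     ]
-8.093770396416108 0.1417873868028989 mid from tip [0.47011656 0.28467513]
[[310.34851313 288.70428257]]
```

```bash
python3 - <<'E'
from h import *
plan([(.497,.2803,.04,-98),(.497,.2803,.004,-98)])
E
```

```text
(0.497, 0.2803, 0.04, -98) T [0.2113, -0.0238, 0.0135] R [0.005, 0.0004, -0.0014] rows>= 3
(0.497, 0.2803, 0.004, -98) T [0.072, 0.0, -0.0] R [0.0, 0.0, 0.0] rows>= 1
```

send_rows --plan '[{"translation":[0.1,-0.024,0.013],"rot":[0.005,0,-0.001]},{"translation":[0.19,-0.024,0.013],"rot":[0.005,0,-0.001]},{"translation":[0.24,-0.024,0.013],"rot":[0.005,0,-0.001]},{"translation":[0.27,-0.024,0.013],"rot":[0.005,0,-0.001]},{"translation":[0.27,-0.024,0.013],"rot":[0.005,0,-0.001]}]'

```text
time_s: 3.25
tcp_pos: [0.4977, 0.281, 0.0107]
ee_rot: [-2.149, 0.15, 2.149]
force: [-0.3, -0.3, -0.4]
gripper_width: 0.0439
```

```bash
python3 - <<'E'
from h import *
st(); plan([(.497,.2803,.004,-98)])
E
```

```text
{'time_s': 3.25, 'joints': [-0.3858, 0.6106, -0.308, 1.935, 0.296, 0.6397, -2.591], 'tcp_pos': [0.4977, 0.281, 0.0107], 'ee_rot': [-2.1495, 0.1504, 2.1491], 'force': [-0.3362, -0.2564, -0.4134], 'gripper_width': 0.0439}
[[0.0, -0.139, -0.99], [-0.0, -0.99, 0.139], [-1.0, 0.0, -0.0]]
(0.497, 0.2803, 0.004, -98) T [0.0135, 0.0015, 0.0012] R [0.0001, -0.0001, -0.0001] rows>= 1
```

send_rows --plan '[{"translation":[0.013,0.001,0.001],"rot":[0,0,0]},{"translation":[0.013,0.001,0.001],"rot":[0,0,0]}]'

```text
time_s: 3.45
tcp_pos: [0.4975, 0.2811, 0.0053]
ee_rot: [-2.151, 0.148, 2.147]
force: [0.6, -0.5, 0.7]
gripper_width: 0.0444
```

send_rows --plan '[{"translation":[0,0,0],"rot":[0,0,0]},{"translation":[0,0,0],"rot":[0,0,0]},{"translation":[0,0,0],"rot":[0,0,0]},{"translation":[0,0,0],"rot":[0,0,0]},{"translation":[0,0,0],"rot":[0,0,0]}]' --gripper 0

```text
time_s: 3.95
tcp_pos: [0.4967, 0.2809, 0.0045]
ee_rot: [-2.15, 0.149, 2.149]
force: [-0.5, -1.1, 2.4]
gripper_width: 0.0153
```

send_rows --plan '[{"translation":[-0.04,0,0],"rot":[0,0,0]},{"translation":[-0.08,0,0],"rot":[0,0,0]},{"translation":[-0.15,0,0],"rot":[0,0,0]},{"translation":[-0.2,0,0],"rot":[0,0,0]},{"translation":[-0.2,0,0],"rot":[0,0,0]}]'

```text
time_s: 4.45
tcp_pos: [0.4984, 0.2821, 0.1075]
ee_rot: [-2.153, 0.146, 2.142]
force: [-0.3, 0.3, -1.0]
gripper_width: 0.0159
```

```bash
python3 - <<'E'
from h import *
st(); snap('wrist','w4'); print(case(-156,0,54))
g=case(-.150-.0+.026,0,.10); print(g) 
plan([(.44,.18,.10,-95),(*case(-.14,0,.10)[:2],.06,-95)])
E
```

```text
{'time_s': 4.45, 'joints': [-0.3412, 0.4692, -0.362, 1.8905, 0.2229, 0.8147, -2.5299], 'tcp_pos': [0.4984, 0.2821, 0.1075], 'ee_rot': [-2.1532, 0.1455, 2.1423], 'force': [-0.2634, 0.3197, -0.9879], 'gripper_width': 0.0159}
[[0.005, -0.138, -0.99], [0.003, -0.99, 0.138], [-1.0, -0.004, -0.005]]
[-154.8143729    13.65979587   54.        ]
[0.46847186 0.07430731 0.1       ]
(0.44, 0.18, 0.1, -95) T [0.0105, 0.2166, 0.0857] R [-0.0246, -0.0013, 0.0009] rows>= 3
(np.float64(0.45253274226715556), np.float64(0.07570180398467215), 0.06, -95) T [0.08, 0.2056, -0.0432] R [0.0, 0.0, 0.0] rows>= 3
```

View pics/w4.png

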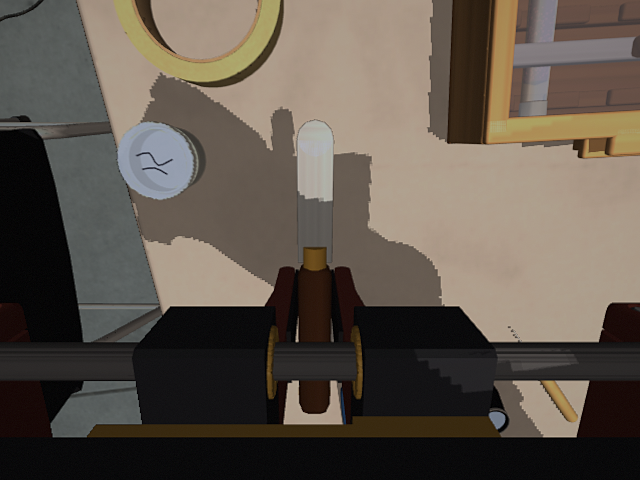

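The knife is held straight; tip at (315,121), handle front at (315,265).

```bash
python3 - <<'E'
from h import *
s=bot.sense(); q=R.from_rotvec(s['ee_rot'])
for u,v,z in [(315,121,.112),(315,267,.119)]: print(q.inv().apply(ray('w4',u,v,z)-s['tcp_pos']))
E
```

```text
[-0.00622594  0.00018861 -0.07925291]
[-0.01339274  0.00020426 -0.01655532]
```

```bash
python3 - <<'E'
from h import *
a=case(-.16,0,.0505); b=case(-.131,0,.0505); print(a,b)
plan([(.433,.2,.10,-97),(*a,-95)])
E
```

```text
[0.43260885 0.07744492 0.0505    ] [0.46149849 0.0749174  0.0505    ]
(0.433, 0.2, 0.1, -97) T [0.0105, 0.1789, 0.1051] R [-0.008, -0.0013, 0.0009] rows>= 3
(np.float64(0.43260884830532065), np.float64(0.07744491883962532), np.float64(0.0505), -95) T [0.099, 0.2434, -0.0291] R [-0.0167, 0.0, 0.0] rows>= 3
```

send_rows --plan '[{"translation":[0.004,0.06,0.035],"rot":[0,0,0]},{"translation":[0.008,0.12,0.07],"rot":[-0.004,0,0]},{"translation":[0.01,0.179,0.105],"rot":[-0.008,-0.001,0.001]},{"translation":[0.01,0.179,0.105],"rot":[-0.008,-0.001,0.001]}]'

```text
time_s: 4.9
tcp_pos: [0.428, 0.1943, 0.0969]
ee_rot: [-2.152, 0.143, 2.169]
force: [-0.5, 0.3, -0.0]
gripper_width: 0.0158
```

send_rows --plan '[{"translation":[0.03,0.08,-0.01],"rot":[-0.006,0,0]},{"translation":[0.06,0.16,-0.02],"rot":[-0.012,0,0]},{"translation":[0.099,0.243,-0.029],"rot":[-0.017,0,0]},{"translation":[0.099,0.243,-0.029],"rot":[-0.017,0,0]},{"translation":[0.099,0.243,-0.029],"rot":[-0.017,0,0]}]'

```text
time_s: 5.4
tcp_pos: [0.4311, 0.0763, 0.0488]
ee_rot: [-2.172, 0.099, 2.182]
force: [0.6, 0.5, -1.0]
gripper_width: 0.0159
```

```bash
python3 - <<'E'
from h import *
st(); a=case(-.16,0,.0505); b=case(-.13,0,.0505)
plan([(*a,-95),(*b,-95)]); snap('wrist','w5')
E
```

```text
{'time_s': 5.4, 'joints': [-0.0331, 0.3895, -0.3338, 2.2226, 0.2347, 0.5666, -2.2025], 'tcp_pos': [0.4311, 0.0763, 0.0488], 'ee_rot': [-2.1724, 0.0989, 2.1821], 'force': [0.5517, 0.4861, -0.9905], 'gripper_width': 0.0159}
[[-0.005, -0.088, -0.996], [-0.002, -0.996, 0.088], [-1.0, 0.002, 0.004]]
(np.float64(0.43260884830532065), np.float64(0.07744491883962532), np.float64(0.0505), -95) T [-0.0034, -0.0026, -0.0029] R [-0.0006, 0.0021, -0.0012] rows>= 1
(np.float64(0.462494689248073), np.float64(0.07483024655719556), np.float64(0.0505), -95) T [0.0, 0.0, -0.06] R [0.0, 0.0, 0.0] rows>= 1
```

View pics/w5.png

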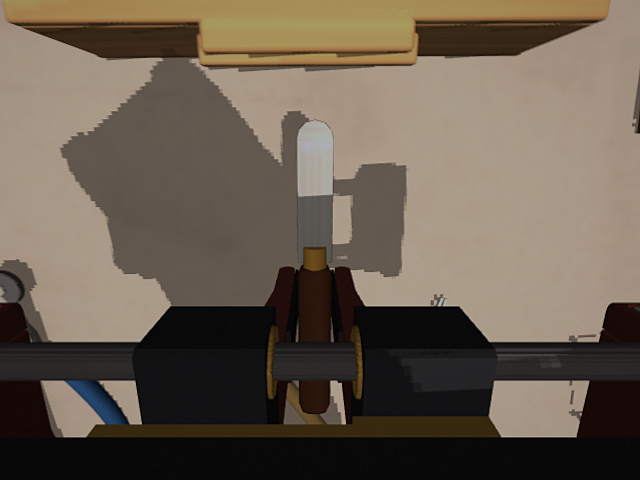

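```bash
python3 - <<'E'
from h import *
p=ray('w5',308,65,.05); t=ray('w5',315,121,.0525); print(p,t,case(-.061,0,0))
for x,z in [(-.16,.0505),(-.128,.0505)]: plan([(*case(x,0,z),-95)])
E
```

```text
[0.53127023 0.06905758 0.05      ] [0.50900346 0.06814599 0.0525    ] [0.53123212 0.0688165  0.        ]
(np.float64(0.43260884830532065), np.float64(0.07744491883962532), np.float64(0.0505), -95) T [-0.0022, 0.0002, -0.0018] R [0.0004, 0.0014, -0.0007] rows>= 1
(np.float64(0.46448707864425653), np.float64(0.07465593507170025), np.float64(0.0505), -95) T [-0.0024, 0.0003, -0.0658] R [0.0004, 0.0014, -0.0007] rows>= 1
```

send_rows --plan '[{"translation":[-0.002,0,-0.01],"rot":[0,0,0]},{"translation":[-0.002,0,-0.02],"rot":[0,0,0]},{"translation":[-0.002,0,-0.035],"rot":[0,0,0]},{"translation":[-0.002,0,-0.05],"rot":[0,0,0]},{"translation":[-0.002,0,-0.062],"rot":[0,0,0]}]'

```text
time_s: 5.95
tcp_pos: [0.4636, 0.0745, 0.0509]
ee_rot: [-2.176, 0.096, 2.18]
force: [0.2, 0.5, -0.5]
gripper_width: 0.0158
```

send_rows --plan '[{"translation":[0,0,0],"rot":[0,0,0]},{"translation":[-0.006,0,0],"rot":[0,0,0]},{"translation":[-0.012,0,0],"rot":[0,0,0]},{"translation":[-0.018,0,-0.001],"rot":[0,0,0]},{"translation":[-0.024,0,-0.002],"rot":[0,0,0]}]'

```text
time_s: 6.45
tcp_pos: [0.4626, 0.074, 0.0629]
ee_rot: [-2.174, 0.097, 2.182]
force: [-1.1, 0.7, -3.1]
gripper_width: 0.016
```

```bash
python3 - <<'E'
from h import *
st()
# arc: blade contacts lip inner; tip 10mm beyond lip along lid
for th in [10,20,30,40,50,60,70,80,90,100,106]:
    t=np.radians(th); lip=np.array([.061-.12*np.cos(t),.058+.12*np.sin(t)])
    print(th,np.round(lip,3))
E
```

```text
{'time_s': 6.45, 'joints': [-0.01, 0.401, -0.3361, 2.1482, 0.2222, 0.6288, -2.1595], 'tcp_pos': [0.4626, 0.074, 0.0629], 'ee_rot': [-2.1745, 0.0965, 2.1824], 'force': [-1.0773, 0.7306, -3.146], 'gripper_width': 0.016}
[[-0.004, -0.086, -0.996], [-0.002, -0.996, 0.086], [-1.0, 0.003, 0.004]]
10 [-0.057  0.079]
20 [-0.052  0.099]
30 [-0.043  0.118]
40 [-0.031  0.135]
50 [-0.016  0.15 ]
60 [0.001 0.162]
70 [0.02  0.171]
80 [0.04  0.176]
90 [0.061 0.178]
100 [0.082 0.176]
106 [0.094 0.173]
```

```bash
python3 - <<'E'
import numpy as np
def P(th,r): t=np.radians(th); return np.array([.061-r*np.cos(t),.058+r*np.sin(t)])
b=P(4.9,.1125); i=0
for th in np.arange(10,111,5):
    r=max(.100,.1125-.0006*(th-5)/1); p=P(th,r); d=(p-b)/.5
    print(th,round(r,4),'T',round(-d[1],3),round(-d[0],3)); i+=1
    if i%5==0: b=p; print('--')
E
```

```text
10 0.1095 T -0.019 -0.009
15 0.1065 T -0.036 -0.018
20 0.1035 T -0.052 -0.03
25 0.1005 T -0.066 -0.042
30 0.1 T -0.081 -0.051
--
35 0.1 T -0.015 -0.009
40 0.1 T -0.029 -0.02
45 0.1 T -0.041 -0.032
50 0.1 T -0.053 -0.045
55 0.1 T -0.064 -0.058
--
60 0.1 T -0.009 -0.015
65 0.1 T -0.017 -0.03
70 0.1 T -0.024 -0.046
75 0.1 T -0.029 -0.063
80 0.1 T -0.033 -0.08
--
85 0.1 T -0.002 -0.017
90 0.1 T -0.003 -0.035
95 0.1 T -0.002 -0.052
100 0.1 T -0.0 -0.069
105 0.1 T 0.004 -0.086
--
110 0.1 T 0.005 -0.017
```

send_rows --plan '[{"translation":[-0.019,0,-0.009],"rot":[0,0,0]},{"translation":[-0.036,0,-0.018],"rot":[0,0,0]},{"translation":[-0.052,0,-0.03],"rot":[0,0,0]},{"translation":[-0.066,0,-0.042],"rot":[0,0,0]},{"translation":[-0.081,0,-0.051],"rot":[0,0,0]}]'

```text
time_s: 6.95
tcp_pos: [0.4897, 0.0719, 0.104]
ee_rot: [-2.176, 0.096, 2.18]
force: [-1.4, 0.4, -2.0]
gripper_width: 0.016
```

```bash
python3 - <<'E'
from h import *
st(); snap('scene','s2')
i=cv2.imread('pics/s2.png')[150:350,180:480]; cv2.imwrite('pics/s2c.png',cv2.resize(i,None,fx=2.6,fy=2.6,interpolation=cv2.INTER_CUBIC))
E
```

```text
{'time_s': 6.95, 'joints': [0.0205, 0.3667, -0.3507, 2.0651, 0.185, 0.7414, -2.1034], 'tcp_pos': [0.4897, 0.0719, 0.104], 'ee_rot': [-2.1758, 0.0964, 2.1802], 'force': [-1.4097, 0.3565, -2.0381], 'gripper_width': 0.016}
[[-0.002, -0.086, -0.996], [-0.002, -0.996, 0.086], [-1.0, 0.002, 0.002]]
```

View pics/s2c.png

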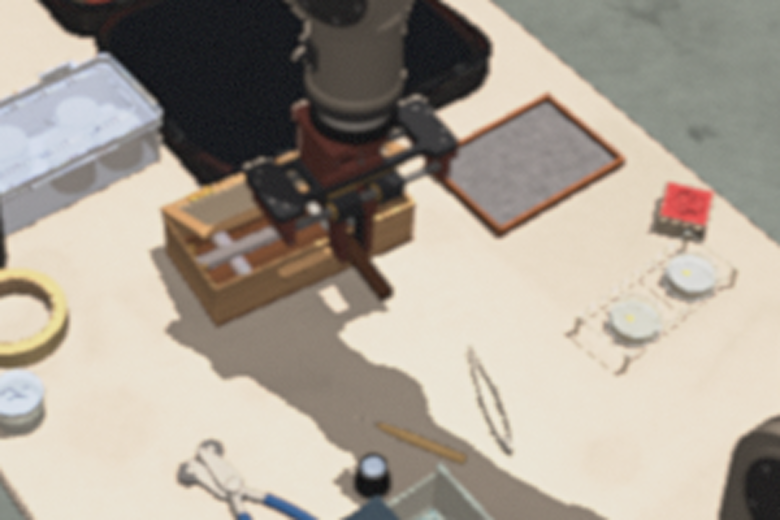

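The lid is up about 30° on the blade (lip near (195,225) in the crop), and the knife is still held. Continuing along the arc.

send_rows --plan '[{"translation":[-0.015,0,-0.009],"rot":[0,0,0]},{"translation":[-0.029,0,-0.02],"rot":[0,0,0]},{"translation":[-0.041,0,-0.032],"rot":[0,0,0]},{"translation":[-0.053,0,-0.045],"rot":[0,0,0]},{"translation":[-0.064,0,-0.058],"rot":[0,0,0]}]'

```text
time_s: 7.5
tcp_pos: [0.5186, 0.0696, 0.1357]
ee_rot: [-2.176, 0.096, 2.18]
force: [-0.9, -0.2, -3.1]
gripper_width: 0.0162
```

send_rows --plan '[{"translation":[-0.009,0,-0.015],"rot":[0,0,0]},{"translation":[-0.017,0,-0.03],"rot":[0,0,0]},{"translation":[-0.024,0,-0.046],"rot":[0,0,0]},{"translation":[-0.029,0,-0.063],"rot":[0,0,0]},{"translation":[-0.033,0,-0.08],"rot":[0,0,0]}]'

```text
time_s: 8.0
tcp_pos: [0.5586, 0.0662, 0.1517]
ee_rot: [-2.176, 0.096, 2.181]
force: [-1.5, 0.4, -2.0]
gripper_width: 0.0154
```

```bash
python3 - <<'E'
from h import *
s=st(); d=s['tcp_pos'][:2]-CO; c=np.radians(CY); print('case x,y',d@[np.cos(c),np.sin(c)],d@[-np.sin(c),np.cos(c)])
E
```

```text
{'time_s': 8.0, 'joints': [0.0428, 0.3972, -0.3418, 1.8761, 0.1679, 0.8987, -2.0367], 'tcp_pos': [0.5586, 0.0662, 0.1517], 'ee_rot': [-2.1758, 0.096, 2.1806], 'force': [-1.4713, 0.4176, -1.9708], 'gripper_width': 0.0154}
[[-0.002, -0.086, -0.996], [-0.002, -0.996, 0.086], [-1.0, 0.002, 0.002]]
case x,y -0.033466955199798094 -0.00023038011927176057
```

send_rows --plan '[{"translation":[-0.002,0,-0.017],"rot":[0,0,0]},{"translation":[-0.003,0,-0.035],"rot":[0,0,0]},{"translation":[-0.002,0,-0.052],"rot":[0,0,0]},{"translation":[0,0,-0.066],"rot":[0,0,0]},{"translation":[0.002,0,-0.076],"rot":[0,0,0]}]'

```text
time_s: 8.5
tcp_pos: [0.5965, 0.0629, 0.1504]
ee_rot: [-2.176, 0.096, 2.18]
force: [-1.7, 0.9, -1.6]
gripper_width: 0.016
```

send_rows --plan '[{"translation":[0,0,-0.002],"rot":[0,0,0]},{"translation":[0,0,-0.004],"rot":[0,0,0]},{"translation":[0,0,-0.006],"rot":[0,0,0]}]'

```text
time_s: 8.8
tcp_pos: [0.5971, 0.0628, 0.1501]
ee_rot: [-2.173, 0.096, 2.185]
force: [-8.1, 0.6, 0.6]
gripper_width: 0.0156
```

```bash
python3 - <<'E'
from h import *
s=st(); d=s['tcp_pos'][:2]-CO; c=np.radians(CY); print('case x,y',d@[np.cos(c),np.sin(c)],d@[-np.sin(c),np.cos(c)])
E
```

```text
{'time_s': 8.8, 'joints': [0.0417, 0.4565, -0.3287, 1.786, 0.1788, 0.9342, -2.02], 'tcp_pos': [0.5971, 0.0628, 0.1501], 'ee_rot': [-2.1726, 0.0963, 2.1846], 'force': [-8.0783, 0.5783, 0.6481], 'gripper_width': 0.0156}
[[-0.006, -0.086, -0.996], [-0.002, -0.996, 0.086], [-1.0, 0.003, 0.005]]
case x,y 0.005101152654084725 -0.00023884422525843852
```

The force rose to 8 N at the stop, so the lid is fully back. I'll return the knife to its original spot.

```bash
python3 - <<'E'
from h import *
plan([(.47,.10,.15,-95),(.497,.281,.11,-98),(.497,.281,.02,-98),(.497,.281,.0055,-98)])
E
```

```text
(0.47, 0.1, 0.15, -95) T [0.0014, -0.0523, 0.2596] R [0.0006, 0.0026, -0.0013] rows>= 3
(0.497, 0.281, 0.11, -98) T [0.08, -0.3653, -0.0222] R [0.025, 0.0, 0.0] rows>= 4
(0.497, 0.281, 0.02, -98) T [0.18, 0.0, -0.0] R [0.0, 0.0, 0.0] rows>= 2
(0.497, 0.281, 0.0055, -98) T [0.029, 0.0, -0.0] R [0.0, 0.0, 0.0] rows>= 1
```

send_rows --plan '[{"translation":[0.001,0,0.05],"rot":[0,0.001,0]},{"translation":[0.001,0,0.12],"rot":[0,0.002,-0.001]},{"translation":[0.001,-0.02,0.2],"rot":[0,0.002,-0.001]},{"translation":[0.001,-0.052,0.262],"rot":[0.001,0.002,-0.001]},{"translation":[0.001,-0.052,0.262],"rot":[0.001,0.002,-0.001]}]'

```text
time_s: 9.3
tcp_pos: [0.4676, 0.102, 0.1507]
ee_rot: [-2.181, 0.091, 2.176]
force: [0.4, -0.5, 0.0]
gripper_width: 0.0159
```

send_rows --plan '[{"translation":[0,-0.08,0],"rot":[0.005,0,0]},{"translation":[0.02,-0.17,-0.01],"rot":[0.01,0,0]},{"translation":[0.05,-0.26,-0.015],"rot":[0.018,0,0]},{"translation":[0.08,-0.345,-0.02],"rot":[0.025,0,0]},{"translation":[0.08,-0.365,-0.022],"rot":[0.025,0,0]}]'

```text
time_s: 9.8
tcp_pos: [0.4974, 0.2863, 0.1092]
ee_rot: [-2.152, 0.142, 2.148]
force: [-0.1, 0.1, -0.7]
gripper_width: 0.0162
```

```bash
python3 - <<'E'
from h import *
st(); snap('wrist','w6'); plan([(.497,.281,.02,-98),(.497,.281,.0055,-98)])
E
```

```text
{'time_s': 9.8, 'joints': [-0.3229, 0.4745, -0.3939, 1.8826, 0.2389, 0.8268, -2.5462], 'tcp_pos': [0.4974, 0.2863, 0.1092], 'ee_rot': [-2.1516, 0.1423, 2.1477], 'force': [-0.1234, 0.1088, -0.7362], 'gripper_width': 0.0162}
[[0.002, -0.135, -0.991], [0.003, -0.991, 0.135], [-1.0, -0.003, -0.002]]
(0.497, 0.281, 0.02, -98) T [0.1798, 0.0099, 0.001] R [0.0019, -0.001, 0.0016] rows>= 2
(0.497, 0.281, 0.0055, -98) T [0.029, 0.0, -0.0] R [0.0, 0.0, 0.0] rows>= 1
```

View pics/w6.png

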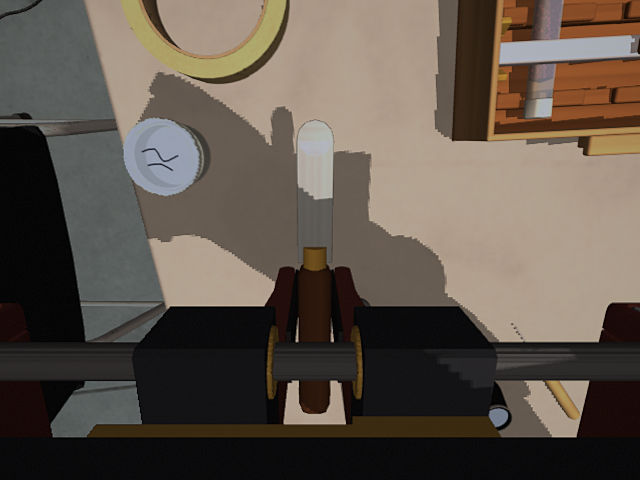

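The knife hasn't slipped and the case is open. Now I lower it and release.

send_rows --plan '[{"translation":[0.08,0.008,0.001],"rot":[0.002,-0.001,0.001]},{"translation":[0.15,0.01,0.001],"rot":[0.002,-0.001,0.001]},{"translation":[0.19,0.01,0.001],"rot":[0.002,-0.001,0.001]},{"translation":[0.205,0.01,0.001],"rot":[0.002,-0.001,0.001]},{"translation":[0.208,0.01,0.001],"rot":[0.002,-0.001,0.001]}]'

```text
time_s: 10.35
tcp_pos: [0.4973, 0.2745, 0.0062]
ee_rot: [-2.147, 0.16, 2.147]
force: [-0.5, -0.5, -0.2]
gripper_width: 0.0157
```

send_rows --plan '[{"translation":[0,0,0],"rot":[0,0,0]},{"translation":[0,0,0],"rot":[0,0,0]},{"translation":[0,0,0],"rot":[0,0,0]}]'

```text
time_s: 10.65
tcp_pos: [0.4975, 0.2761, 0.0075]
ee_rot: [-2.148, 0.157, 2.145]
force: [0.2, 0.4, -0.6]
gripper_width: 0.0156
```

```bash
python3 - <<'E'
from h import *
st()
E
```

```text
{'time_s': 10.65, 'joints': [-0.3612, 0.616, -0.3317, 1.9414, 0.3255, 0.6352, -2.6163], 'tcp_pos': [0.4975, 0.2761, 0.0075], 'ee_rot': [-2.1482, 0.1568, 2.1447], 'force': [0.2031, 0.3781, -0.5935], 'gripper_width': 0.0156}
[[0.002, -0.145, -0.989], [-0.001, -0.989, 0.145], [-1.0, 0.001, -0.002]]
```

send_rows --plan '[{"translation":[0.003,0,0],"rot":[0,0,0]},{"translation":[0.005,0,0],"rot":[0,0,0]},{"translation":[0.005,0,0],"rot":[0,0,0]}]'

```text
time_s: 10.95
tcp_pos: [0.4969, 0.2759, 0.0044]
ee_rot: [-2.148, 0.158, 2.146]
force: [-1.8, -0.9, 5.6]
gripper_width: 0.016
```

send_rows --plan '[{"translation":[0,0,0],"rot":[0,0,0]},{"translation":[0,0,0],"rot":[0,0,0]},{"translation":[0,0,0],"rot":[0,0,0]},{"translation":[0,0,0],"rot":[0,0,0]}]' --gripper 65

```text
time_s: 11.35
tcp_pos: [0.4965, 0.2757, 0.0036]
ee_rot: [-2.147, 0.158, 2.148]
force: [-0.0, 0.1, 0.3]
gripper_width: 0.0442
```

send_rows --plan '[{"translation":[-0.06,0,0],"rot":[0,0,0]},{"translation":[-0.15,0,0],"rot":[0,0,0]},{"translation":[-0.25,0,0],"rot":[0,0,0]},{"translation":[-0.34,0,0],"rot":[0,0,0]},{"translation":[-0.34,0,0],"rot":[0,0,0]}]'

```text
time_s: 11.85
tcp_pos: [0.4999, 0.2786, 0.1803]
ee_rot: [-2.154, 0.151, 2.134]
force: [-0.3, 0.4, -0.5]
gripper_width: 0.0573
```

```bash
python3 - <<'E'
from h import *
st(); plan([(.5,.10,.20,-95),(*case(-.07,0,.20),-95),(*case(0,0,.2),-95),(*case(0,0,.07),-95)])
E
```

```text
{'time_s': 11.85, 'joints': [-0.2845, 0.3816, -0.4204, 1.8341, 0.1908, 0.9551, -2.5032], 'tcp_pos': [0.4999, 0.2786, 0.1803], 'ee_rot': [-2.1537, 0.1508, 2.1341], 'force': [-0.2861, 0.3626, -0.5243], 'gripper_width': 0.0573}
[[0.009, -0.145, -0.989], [0.004, -0.989, 0.145], [-1.0, -0.005, -0.009]]
(0.5, 0.1, 0.2, -95) T [-0.0409, 0.3533, -0.0522] R [-0.0276, -0.0043, 0.0024] rows>= 4
(np.float64(0.5222663711335778), np.float64(0.06960090199233607), np.float64(0.2), -95) T [0.0, 0.0567, -0.0497] R [0.0, 0.0, 0.0] rows>= 1
(np.float64(0.592), np.float64(0.0635), np.float64(0.2), -95) T [0.0, -0.0, -0.14] R [0.0, 0.0, 0.0] rows>= 2
(np.float64(0.592), np.float64(0.0635), np.float64(0.07), -95) T [0.26, 0.0, -0.0] R [0.0, 0.0, 0.0] rows>= 3
```

send_rows --plan '[{"translation":[-0.02,0.09,-0.02],"rot":[-0.008,-0.002,0]},{"translation":[-0.04,0.18,-0.035],"rot":[-0.015,-0.004,0.002]},{"translation":[-0.041,0.27,-0.052],"rot":[-0.022,-0.004,0.002]},{"translation":[-0.041,0.353,-0.052],"rot":[-0.028,-0.004,0.002]},{"translation":[-0.041,0.353,-0.052],"rot":[-0.028,-0.004,0.002]}]'

```text
time_s: 12.35
tcp_pos: [0.4961, 0.0908, 0.1936]
ee_rot: [-2.165, 0.114, 2.189]
force: [0.5, -1.0, -0.3]
gripper_width: 0.0569
```

send_rows --plan '[{"translation":[0,0.057,-0.05],"rot":[0,0,0]},{"translation":[0,0.057,-0.05],"rot":[0,0,0]},{"translation":[0,0.057,-0.05],"rot":[0,0,0]},{"translation":[0,0.057,-0.05],"rot":[0,0,0]}]'

```text
time_s: 12.75
tcp_pos: [0.5187, 0.0685, 0.1941]
ee_rot: [-2.17, 0.098, 2.191]
force: [0.3, -0.4, -0.0]
gripper_width: 0.057
```

```bash
python3 - <<'E'
from h import *
st(); snap('wrist','w7'); plan([(*case(0,0,.2),-95),(*case(0,0,.07),-95)])
E
```

```text
{'time_s': 12.75, 'joints': [0.0546, 0.2906, -0.365, 1.9187, 0.1265, 0.9653, -2.0253], 'tcp_pos': [0.5187, 0.0685, 0.1941], 'ee_rot': [-2.1697, 0.098, 2.1913], 'force': [0.3105, -0.4359, -0.0347], 'gripper_width': 0.057}
[[-0.01, -0.085, -0.996], [-0.005, -0.996, 0.085], [-1.0, 0.005, 0.01]]
(np.float64(0.592), np.float64(0.0635), np.float64(0.2), -95) T [-0.0129, -0.0022, -0.1467] R [0.0014, 0.0045, -0.0026] rows>= 2
(np.float64(0.592), np.float64(0.0635), np.float64(0.07), -95) T [0.26, 0.0, -0.0] R [0.0, 0.0, 0.0] rows>= 3
```

View pics/w7.png

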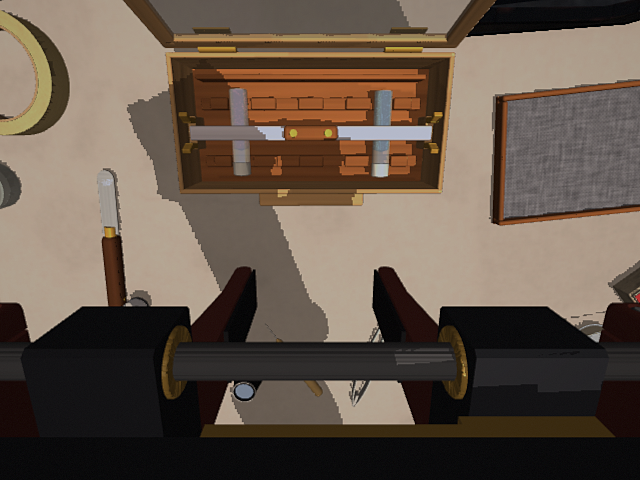

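Lid fully open, knife flat on the table. There are exactly two tubes, near (240,132) and (382,132), with the bar grip at (311,132).

```bash
python3 - <<'E'
from h import *
for n,u,v,z in [('gripL',285,127,.057),('gripR',337,127,.057),('barL',190,131,.043),('barR',432,131,.043),('T1 back',238,89,.032),('T1 front',242,176,.032),('T2back',383,91,.032),('T2f',381,177,.032)]:
    p=ray('w7',u,v,z); d=p[:2]-CO; c=np.radians(CY); print(n,p.round(4),'case',np.round([d@[np.cos(c),np.sin(c)],d@[-np.sin(c),np.cos(c)]],4))
E
```

```text
gripL [0.5983 0.0835 0.057 ] case [0.0046 0.0205]
gripR [0.5948 0.0421 0.057 ] case [ 0.0047 -0.0211]
barL [0.6022 0.1642 0.043 ] case [0.0014 0.1012]
barR [ 0.5849 -0.0382  0.043 ] case [ 0.0018 -0.102 ]
T1 back [0.6327 0.1215 0.032 ] case [0.0355 0.0613]
T1 front [0.5602 0.1283 0.032 ] case [-0.0373  0.0618]
T2back [ 6.208e-01 -3.000e-04  3.200e-02] case [ 0.0343 -0.061 ]
T2f [0.5487 0.0039 0.032 ] case [-0.038  -0.0632]
```

send_rows --plan '[{"translation":[-0.01,-0.002,-0.08],"rot":[0.001,0.002,-0.002]},{"translation":[0,-0.002,-0.147],"rot":[0.001,0.004,-0.003]},{"translation":[0.08,-0.002,-0.147],"rot":[0.001,0.004,-0.003]},{"translation":[0.16,-0.002,-0.147],"rot":[0.001,0.004,-0.003]},{"translation":[0.2,-0.002,-0.147],"rot":[0.001,0.004,-0.003]}]'

```text
time_s: 13.3
tcp_pos: [0.5894, 0.0623, 0.0905]
ee_rot: [-2.172, 0.094, 2.182]
force: [-0.8, 0.3, 0.6]
gripper_width: 0.0571
```

send_rows --plan '[{"translation":[0,0,0],"rot":[0,0,0]},{"translation":[0,0,0],"rot":[0,0,0]}]'

```text
time_s: 13.5
tcp_pos: [0.5918, 0.0624, 0.0943]
ee_rot: [-2.176, 0.094, 2.177]
force: [-0.2, -0.1, -0.2]
gripper_width: 0.057
```

```bash
python3 - <<'E'
from h import *
st(); plan([(*case(0.001,0,.046),-95)])
E
```

```text
{'time_s': 13.5, 'joints': [0.031, 0.5154, -0.3151, 1.8426, 0.2099, 0.816, -2.0482], 'tcp_pos': [0.5918, 0.0624, 0.0943], 'ee_rot': [-2.1761, 0.0938, 2.1767], 'force': [-0.1669, -0.1013, -0.2478], 'gripper_width': 0.057}
[[-0.0, -0.087, -0.996], [0.001, -0.996, 0.087], [-1.0, -0.001, 0.0]]
(np.float64(0.5929961946980917), np.float64(0.06341284425725234), np.float64(0.046), -95) T [0.0967, -0.0021, -0.0023] R [0.0001, 0.0002, 0.0004] rows>= 1
```

send_rows --plan '[{"translation":[0.03,-0.002,-0.002],"rot":[0,0,0]},{"translation":[0.06,-0.002,-0.002],"rot":[0,0,0]},{"translation":[0.085,-0.002,-0.002],"rot":[0,0,0]},{"translation":[0.096,-0.002,-0.002],"rot":[0,0,0]},{"translation":[0.096,-0.002,-0.002],"rot":[0,0,0]}]'

```text
time_s: 14.0
tcp_pos: [0.592, 0.0621, 0.0446]
ee_rot: [-2.174, 0.096, 2.179]
force: [0.6, 0.2, 0.3]
gripper_width: 0.0571
```

send_rows --plan '[{"translation":[0,0,0],"rot":[0,0,0]},{"translation":[0,0,0],"rot":[0,0,0]},{"translation":[0,0,0],"rot":[0,0,0]},{"translation":[0,0,0],"rot":[0,0,0]}]' --gripper 0

```text
time_s: 14.4
tcp_pos: [0.5933, 0.0623, 0.0464]
ee_rot: [-2.177, 0.096, 2.175]
force: [1.2, -0.1, 1.0]
gripper_width: 0.0441
```

```bash
python3 - <<'E'
from h import *
st(); plan([(*case(-.02,0,.14),-95),(*case(-.13,0,.14),-95),(*case(-.13,0,.015),-95)])
E
```

```text
{'time_s': 14.4, 'joints': [0.0141, 0.5828, -0.2946, 1.8643, 0.2418, 0.7282, -2.0752], 'tcp_pos': [0.5933, 0.0623, 0.0464], 'ee_rot': [-2.1766, 0.0956, 2.175], 'force': [1.1635, -0.1411, 1.0383], 'gripper_width': 0.0441}
[[0.001, -0.088, -0.996], [0.001, -0.996, 0.088], [-1.0, -0.001, -0.001]]
(np.float64(0.572076106038165), np.float64(0.06524311485495317), np.float64(0.14), -95) T [-0.1872, -0.0022, 0.0426] R [-0.0006, -0.0003, 0.0003] rows>= 2
(np.float64(0.462494689248073), np.float64(0.07483024655719556), np.float64(0.14), -95) T [-0.0, 0.0, 0.22] R [0.0, 0.0, 0.0] rows>= 3
(np.float64(0.462494689248073), np.float64(0.07483024655719556), np.float64(0.015), -95) T [0.25, 0.0, -0.0] R [0.0, 0.0, 0.0] rows>= 3
```

send_rows --plan '[{"translation":[-0.02,0,0],"rot":[0,0,0]},{"translation":[-0.05,0,0],"rot":[0,0,0]},{"translation":[-0.1,0,0],"rot":[0,0,0]},{"translation":[-0.16,0,0],"rot":[0,0,0]},{"translation":[-0.19,0,0],"rot":[0,0,0]}]'

```text
time_s: 14.9
tcp_pos: [0.5944, 0.0626, 0.1447]
ee_rot: [-2.18, 0.095, 2.171]
force: [1.0, 0.9, -0.4]
gripper_width: 0.0434
```

send_rows --plan '[{"translation":[0,0,0.04],"rot":[0,0,0]},{"translation":[0,0,0.1],"rot":[0,0,0]},{"translation":[0,0,0.16],"rot":[0,0,0]},{"translation":[0,0,0.21],"rot":[0,0,0]},{"translation":[0,0,0.232],"rot":[0,0,0]}]'

```text
time_s: 15.4
tcp_pos: [0.4751, 0.0725, 0.1412]
ee_rot: [-2.176, 0.096, 2.178]
force: [0.8, -0.2, -1.2]
gripper_width: 0.0436
```

send_rows --plan '[{"translation":[0.05,0,0],"rot":[0,0,0]},{"translation":[0.12,0,0],"rot":[0,0,0]},{"translation":[0.18,0,0],"rot":[0,0,0]},{"translation":[0.21,0,0],"rot":[0,0,0]},{"translation":[0.23,0,0],"rot":[0,0,0]}]'

```text
time_s: 15.9
tcp_pos: [0.4775, 0.0724, 0.0248]
ee_rot: [-2.175, 0.096, 2.177]
force: [0.8, -0.6, -0.4]
gripper_width: 0.0436
```

send_rows --plan '[{"translation":[0,0,0],"rot":[0,0,0]},{"translation":[0,0,0],"rot":[0,0,0]}]'

```text
time_s: 16.1
tcp_pos: [0.4781, 0.0727, 0.0265]
ee_rot: [-2.177, 0.096, 2.175]
force: [-0.3, -0.3, -0.7]
gripper_width: 0.0438
```

```bash
python3 - <<'E'
from h import *
st(); snap('wrist','w8')
E
```

```text
{'time_s': 16.1, 'joints': [-0.0254, 0.4823, -0.3081, 2.1357, 0.2678, 0.5584, -2.1881], 'tcp_pos': [0.4781, 0.0727, 0.0265], 'ee_rot': [-2.1766, 0.0956, 2.1749], 'force': [-0.3447, -0.3006, -0.6873], 'gripper_width': 0.0438}
[[0.001, -0.088, -0.996], [0.001, -0.996, 0.088], [-1.0, -0.001, -0.001]]
```

View pics/w8.png

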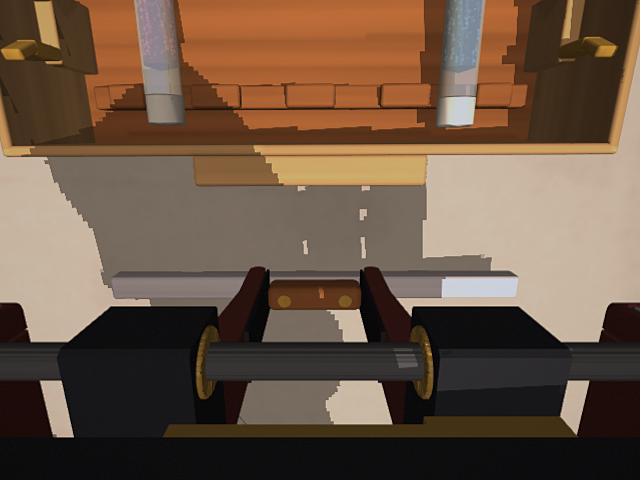

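The bar is held level, from (112,288) to (517,287). Lowering it to the table.

send_rows --plan '[{"translation":[0.008,0,0],"rot":[0,0,0]},{"translation":[0.016,0,0],"rot":[0,0,0]},{"translation":[0.022,0,0],"rot":[0,0,0]},{"translation":[0.026,0,0],"rot":[0,0,0]},{"translation":[0.026,0,0],"rot":[0,0,0]}]'

```text
time_s: 16.65
tcp_pos: [0.4772, 0.0724, 0.0133]
ee_rot: [-2.176, 0.096, 2.177]
force: [-2.0, -1.0, 7.7]
gripper_width: 0.0437
```

send_rows --plan '[{"translation":[0,0,0],"rot":[0,0,0]},{"translation":[0,0,0],"rot":[0,0,0]},{"translation":[0,0,0],"rot":[0,0,0]},{"translation":[0,0,0],"rot":[0,0,0]}]' --gripper 65

```text
time_s: 17.05
tcp_pos: [0.4773, 0.0725, 0.0129]
ee_rot: [-2.176, 0.096, 2.176]
force: [0.4, 0.1, -0.2]
gripper_width: 0.0571
```

send_rows --plan '[{"translation":[-0.03,0,0],"rot":[0,0,0]},{"translation":[-0.1,0,0],"rot":[0,0,0]},{"translation":[-0.2,0,0],"rot":[0,0,0]},{"translation":[-0.25,0,0],"rot":[0,0,0]},{"translation":[-0.25,0,0],"rot":[0,0,0]}]' --gripper 34

```text
time_s: 17.55
tcp_pos: [0.4799, 0.073, 0.1415]
ee_rot: [-2.183, 0.095, 2.168]
force: [-0.3, -0.4, 0.3]
gripper_width: 0.0301
```

```bash
python3 - <<'E'
from h import *
st(); plan([(*case(0,.0625,.13),-95),(*case(0,.0625,.018),-95)])
E
```

```text
{'time_s': 17.55, 'joints': [0.0485, 0.2932, -0.3826, 2.0623, 0.1513, 0.8047, -2.0833], 'tcp_pos': [0.4799, 0.073, 0.1415], 'ee_rot': [-2.1826, 0.0946, 2.1676], 'force': [-0.2984, -0.378, 0.2506], 'gripper_width': 0.0301}
[[0.007, -0.089, -0.996], [0.002, -0.996, 0.089], [-1.0, -0.002, -0.007]]
(np.float64(0.5974472339217286), np.float64(0.12576216863073408), np.float64(0.13), -95) T [0.0248, -0.1258, -0.2247] R [-0.0007, -0.0033, 0.001] rows>= 3
(np.float64(0.5974472339217286), np.float64(0.12576216863073408), np.float64(0.018), -95) T [0.224, 0.0, -0.0] R [0.0, 0.0, 0.0] rows>= 3
```

send_rows --plan '[{"translation":[0.01,-0.05,-0.08],"rot":[0,-0.001,0]},{"translation":[0.02,-0.1,-0.16],"rot":[-0.001,-0.002,0.001]},{"translation":[0.025,-0.126,-0.225],"rot":[-0.001,-0.003,0.001]},{"translation":[0.1,-0.126,-0.225],"rot":[-0.001,-0.003,0.001]},{"translation":[0.15,-0.126,-0.225],"rot":[-0.001,-0.003,0.001]}]'

```text
time_s: 18.05
tcp_pos: [0.5945, 0.1255, 0.0596]
ee_rot: [-2.169, 0.096, 2.188]
force: [-0.3, 0.2, -1.4]
gripper_width: 0.0295
```

send_rows --plan '[{"translation":[0,0,0],"rot":[0,0,0]},{"translation":[0,0,0],"rot":[0,0,0]}]'

```text
time_s: 18.25
tcp_pos: [0.5941, 0.1252, 0.0621]
ee_rot: [-2.169, 0.096, 2.188]
force: [-0.1, -0.1, -0.2]
gripper_width: 0.0298
```

```bash
python3 - <<'E'
from h import *
st(); plan([(*case(0,.0625,.018),-95)])
E
```

```text
{'time_s': 18.25, 'joints': [-0.0637, 0.5825, -0.3291, 1.8216, 0.2515, 0.7876, -2.1794], 'tcp_pos': [0.5941, 0.1252, 0.0621], 'ee_rot': [-2.1687, 0.0959, 2.1879], 'force': [-0.094, -0.1476, -0.1856], 'gripper_width': 0.0298}
[[-0.009, -0.086, -0.996], [-0.002, -0.996, 0.086], [-1.0, 0.002, 0.009]]
(np.float64(0.5974472339217286), np.float64(0.12576216863073408), np.float64(0.018), -95) T [0.0881, -0.0019, -0.0073] R [0.0006, 0.0042, -0.0011] rows>= 1
```

send_rows --plan '[{"translation":[0.03,-0.002,-0.007],"rot":[0,0.004,-0.001]},{"translation":[0.06,-0.002,-0.007],"rot":[0,0.004,-0.001]},{"translation":[0.08,-0.002,-0.007],"rot":[0,0.004,-0.001]},{"translation":[0.088,-0.002,-0.007],"rot":[0,0.004,-0.001]},{"translation":[0.088,-0.002,-0.007],"rot":[0,0.004,-0.001]}]'

```text
time_s: 18.75
tcp_pos: [0.5978, 0.1259, 0.0185]
ee_rot: [-2.178, 0.094, 2.176]
force: [-0.9, -0.5, 0.7]
gripper_width: 0.03
```

send_rows --plan '[{"translation":[0,0,0],"rot":[0,0,0]},{"translation":[0,0,0],"rot":[0,0,0]},{"translation":[0,0,0],"rot":[0,0,0]},{"translation":[0,0,0],"rot":[0,0,0]}]' --gripper 0

```text
time_s: 19.15
tcp_pos: [0.5986, 0.1261, 0.0195]
ee_rot: [-2.18, 0.093, 2.174]
force: [-0.9, 0.2, 2.6]
gripper_width: 0.0152
```

send_rows --plan '[{"translation":[-0.03,0,0],"rot":[0,0,0]},{"translation":[-0.08,0,0],"rot":[0,0,0]},{"translation":[-0.15,0,0],"rot":[0,0,0]},{"translation":[-0.22,0,0],"rot":[0,0,0]},{"translation":[-0.24,0,0],"rot":[0,0,0]}]'

```text
time_s: 19.65
tcp_pos: [0.6002, 0.1267, 0.1439]
ee_rot: [-2.185, 0.091, 2.167]
force: [-0.2, -0.6, 0.8]
gripper_width: 0.0154
```

```bash
python3 - <<'E'
from h import *
st(); plan([(.57,-.02,.135,-93),(.552,-.167,.135,-90),(.552,-.167,.01,-90)])
E
```

```text
{'time_s': 19.65, 'joints': [-0.0398, 0.48, -0.3583, 1.7693, 0.2063, 0.9203, -2.1422], 'tcp_pos': [0.6002, 0.1267, 0.1439], 'ee_rot': [-2.1852, 0.0914, 2.167], 'force': [-0.1785, -0.6209, 0.8179], 'gripper_width': 0.0154}
[[0.008, -0.086, -0.996], [0.002, -0.996, 0.086], [-1.0, -0.003, -0.008]]
(0.57, -0.02, 0.135, -93) T [0.0168, 0.2976, 0.035] R [-0.0162, -0.0039, 0.0012] rows>= 4
(0.552, -0.167, 0.135, -90) T [-0.0, 0.2955, 0.0206] R [-0.025, 0.0, 0.0] rows>= 3
(0.552, -0.167, 0.01, -90) T [0.25, 0.0, -0.0] R [0.0, 0.0, 0.0] rows>= 3
```

send_rows --plan '[{"translation":[0.01,0.08,0.01],"rot":[-0.004,-0.004,0.001]},{"translation":[0.017,0.16,0.02],"rot":[-0.008,-0.004,0.001]},{"translation":[0.017,0.24,0.03],"rot":[-0.012,-0.004,0.001]},{"translation":[0.017,0.298,0.035],"rot":[-0.016,-0.004,0.001]}]'

```text
time_s: 20.05
tcp_pos: [0.5663, -0.0241, 0.1301]
ee_rot: [-2.186, 0.063, 2.204]
force: [1.6, -0.3, -0.6]
gripper_width: 0.0153
```

send_rows --plan '[{"translation":[0,0.09,0.005],"rot":[-0.005,0,0]},{"translation":[0,0.18,0.01],"rot":[-0.01,0,0]},{"translation":[0,0.27,0.012],"rot":[-0.016,0,0]},{"translation":[0,0.35,0.014],"rot":[-0.02,0,0]},{"translation":[0,0.416,0.014],"rot":[-0.025,0,0]}]'

```text
time_s: 20.55
tcp_pos: [0.5485, -0.2312, 0.1307]
ee_rot: [-2.213, 0.004, 2.23]
force: [0.3, -1.0, -0.2]
gripper_width: 0.0155
```

```bash
python3 - <<'E'
from h import *
st(); plan([(.552,-.227,.03,-90),(.552,-.227,.009,-90)])
E
```

```text
{'time_s': 20.55, 'joints': [0.5213, 0.4693, -0.2993, 1.8143, 0.177, 0.8907, -1.4332], 'tcp_pos': [0.5485, -0.2312, 0.1307], 'ee_rot': [-2.2129, 0.0043, 2.2296], 'force': [0.2788, -0.9912, -0.2269], 'gripper_width': 0.0155}
[[-0.008, -0.002, -1.0], [-0.002, -1.0, 0.002], [-1.0, 0.002, 0.008]]
(0.552, -0.227, 0.03, -90) T [0.2013, -0.0088, -0.0085] R [-0.001, 0.0036, -0.0008] rows>= 3
(0.552, -0.227, 0.009, -90) T [0.042, 0.0, -0.0] R [0.0, 0.0, 0.0] rows>= 1
```

send_rows --plan '[{"translation":[0.07,-0.009,-0.008],"rot":[0,0.004,0]},{"translation":[0.14,-0.009,-0.008],"rot":[-0.001,0.004,-0.001]},{"translation":[0.2,-0.009,-0.008],"rot":[-0.001,0.004,-0.001]},{"translation":[0.22,-0.009,-0.008],"rot":[-0.001,0.004,-0.001]},{"translation":[0.225,-0.009,-0.008],"rot":[-0.001,0.004,-0.001]}]'

```text
time_s: 21.05
tcp_pos: [0.552, -0.2236, 0.0171]
ee_rot: [2.221, 0.004, -2.222]
force: [1.0, 0.5, -0.4]
gripper_width: 0.0155
```

send_rows --plan '[{"translation":[0,0,0],"rot":[0,0,0]},{"translation":[0,0,0],"rot":[0,0,0]}]'

```text
time_s: 21.25
tcp_pos: [0.5542, -0.2243, 0.0198]
ee_rot: [2.225, 0.002, -2.216]
force: [0.3, -0.2, -1.2]
gripper_width: 0.0154
```

```bash
python3 - <<'E'
from h import *
st(); plan([(.552,-.227,.009,-90)])
E
```

```text
{'time_s': 21.25, 'joints': [0.4802, 0.62, -0.2638, 1.8741, 0.2432, 0.6744, -1.4961], 'tcp_pos': [0.5542, -0.2243, 0.0198], 'ee_rot': [2.2253, 0.002, -2.2159], 'force': [0.2709, -0.1517, -1.2385], 'gripper_width': 0.0154}
[[0.004, 0.002, -1.0], [0.0, -1.0, -0.002], [-1.0, -0.0, -0.004]]
(0.552, -0.227, 0.009, -90) T [0.0215, 0.0054, 0.0045] R [0.0008, -0.002, 0.0] rows>= 1
```

send_rows --plan '[{"translation":[0.008,0,0.002],"rot":[0,-0.002,0]},{"translation":[0.016,0,0.004],"rot":[0,-0.002,0]},{"translation":[0.022,0,0.004],"rot":[0,-0.002,0]},{"translation":[0.022,0,0.004],"rot":[0,-0.002,0]}]'

```text
time_s: 21.65
tcp_pos: [0.5511, -0.2241, 0.0081]
ee_rot: [2.218, 0.002, -2.224]
force: [-2.6, 0.6, 10.0]
gripper_width: 0.015
```

send_rows --plan '[{"translation":[0,0,0],"rot":[0,0,0]},{"translation":[0,0,0],"rot":[0,0,0]},{"translation":[0,0,0],"rot":[0,0,0]},{"translation":[0,0,0],"rot":[0,0,0]}]' --gripper 34

```text
time_s: 22.05
tcp_pos: [0.5509, -0.2239, 0.0069]
ee_rot: [2.218, 0.003, -2.224]
force: [-0.7, 0.1, -0.9]
gripper_width: 0.0299
```

send_rows --plan '[{"translation":[-0.04,0,0],"rot":[0,0,0]},{"translation":[-0.1,0,0],"rot":[0,0,0]},{"translation":[-0.18,0,0],"rot":[0,0,0]},{"translation":[-0.24,0,0],"rot":[0,0,0]},{"translation":[-0.24,0,0],"rot":[0,0,0]}]'

```text
time_s: 22.55
tcp_pos: [0.5543, -0.2249, 0.1317]
ee_rot: [2.225, -0.0, -2.214]
force: [-0.3, -0.3, -1.0]
gripper_width: 0.0296
```

```bash
python3 - <<'E'
from h import *
st(); plan([(*case(-.01,-.0625,.12),-95),(*case(0,-.0625,.06),-95)])
E
```

```text
{'time_s': 22.55, 'joints': [0.5162, 0.4675, -0.3068, 1.8156, 0.1781, 0.8799, -1.4421], 'tcp_pos': [0.5543, -0.2249, 0.1317], 'ee_rot': [2.2255, -0.0003, -2.2142], 'force': [-0.3013, -0.3397, -1.0269], 'gripper_width': 0.0296}
[[0.005, 0.001, -1.0], [-0.002, -1.0, -0.001], [-1.0, 0.002, -0.005]]
(np.float64(0.5765908190973539), np.float64(0.0021093887967424813), np.float64(0.12), -95) T [0.0227, -0.454, -0.0452] R [0.0424, -0.0025, -0.0007] rows>= 5
(np.float64(0.5865527660782713), np.float64(0.0012378313692659043), np.float64(0.06), -95) T [0.12, -0.0, -0.02] R [0.0, 0.0, 0.0] rows>= 2
```

send_rows --plan '[{"translation":[0.01,-0.09,-0.01],"rot":[0.01,-0.001,0]},{"translation":[0.01,-0.18,-0.02],"rot":[0.02,-0.002,0]},{"translation":[0.01,-0.27,-0.03],"rot":[0.03,-0.002,-0.001]},{"translation":[0.015,-0.365,-0.04],"rot":[0.042,-0.002,-0.001]},{"translation":[0.023,-0.454,-0.045],"rot":[0.042,-0.002,-0.001]}]'

```text
time_s: 23.05
tcp_pos: [0.5732, 0.0051, 0.1151]
ee_rot: [-2.168, 0.091, 2.183]
force: [0.1, 0.2, 0.4]
gripper_width: 0.0299
```

send_rows --plan '[{"translation":[0.01,0,-0.01],"rot":[0,0,0]},{"translation":[0.06,0,-0.02],"rot":[0,0,0]},{"translation":[0.1,0,-0.02],"rot":[0,0,0]},{"translation":[0.1,0,-0.02],"rot":[0,0,0]},{"translation":[0.1,0,-0.02],"rot":[0,0,0]}]'

```text
time_s: 23.55
tcp_pos: [0.5825, 0.0019, 0.0652]
ee_rot: [-2.167, 0.091, 2.185]
force: [1.0, 0.8, 0.7]
gripper_width: 0.0297
```

```bash
python3 - <<'E'
from h import *
st(); plan([(*case(0,-.0625,.0185),-95)])
E
```

```text
{'time_s': 23.55, 'joints': [0.1324, 0.5433, -0.3136, 1.8819, 0.2276, 0.7592, -1.9636], 'tcp_pos': [0.5825, 0.0019, 0.0652], 'ee_rot': [-2.1667, 0.0913, 2.1849], 'force': [0.9677, 0.8014, 0.6691], 'gripper_width': 0.0297}
[[-0.008, -0.086, -0.996], [0.003, -0.996, 0.086], [-1.0, -0.002, 0.008]]
(np.float64(0.5865527660782713), np.float64(0.0012378313692659043), np.float64(0.0185), -95) T [0.0933, 0.0008, -0.009] R [0.0003, 0.0041, 0.0011] rows>= 1
```

send_rows --plan '[{"translation":[0.03,0.001,-0.009],"rot":[0,0.004,0.001]},{"translation":[0.06,0.001,-0.009],"rot":[0,0.004,0.001]},{"translation":[0.083,0.001,-0.009],"rot":[0,0.004,0.001]},{"translation":[0.093,0.001,-0.009],"rot":[0,0.004,0.001]},{"translation":[0.093,0.001,-0.009],"rot":[0,0.004,0.001]}]'

```text
time_s: 24.05
tcp_pos: [0.5865, 0.0015, 0.0184]
ee_rot: [-2.177, 0.094, 2.177]
force: [-0.4, 0.4, -1.1]
gripper_width: 0.0295
```

send_rows --plan '[{"translation":[0,0,0],"rot":[0,0,0]},{"translation":[0,0,0],"rot":[0,0,0]},{"translation":[0,0,0],"rot":[0,0,0]},{"translation":[0,0,0],"rot":[0,0,0]}]' --gripper 0

```text
time_s: 24.45
tcp_pos: [0.5876, 0.0015, 0.0197]
ee_rot: [-2.18, 0.094, 2.174]
force: [0.2, 0.6, 1.8]
gripper_width: 0.0155
```

send_rows --plan '[{"translation":[-0.03,0,0],"rot":[0,0,0]},{"translation":[-0.08,0,0],"rot":[0,0,0]},{"translation":[-0.15,0,0],"rot":[0,0,0]},{"translation":[-0.22,0,0],"rot":[0,0,0]},{"translation":[-0.24,0,0],"rot":[0,0,0]}]'

```text
time_s: 24.95
tcp_pos: [0.5893, 0.0018, 0.1441]
ee_rot: [-2.186, 0.093, 2.168]
force: [1.3, -0.4, 0.5]
gripper_width: 0.0154
```

```bash
python3 - <<'E'
from h import *
st(); plan([(.552,-.164,.13,-90),(.552,-.164,.02,-90)])
E
```

```text
{'time_s': 24.95, 'joints': [0.1551, 0.4414, -0.3404, 1.828, 0.1847, 0.8945, -1.9272], 'tcp_pos': [0.5893, 0.0018, 0.1441], 'ee_rot': [-2.1858, 0.0929, 2.1676], 'force': [1.2687, -0.4389, 0.5173], 'gripper_width': 0.0154}
[[0.008, -0.086, -0.996], [0.001, -0.996, 0.086], [-1.0, -0.001, -0.008]]
(0.552, -0.164, 0.13, -90) T [0.0274, 0.3369, 0.0459] R [-0.0413, -0.004, 0.0005] rows>= 4
(0.552, -0.164, 0.02, -90) T [0.22, 0.0, -0.0] R [0.0, 0.0, 0.0] rows>= 3
```

send_rows --plan '[{"translation":[0.01,0.08,0.01],"rot":[-0.01,-0.002,0]},{"translation":[0.015,0.16,0.02],"rot":[-0.02,-0.004,0]},{"translation":[0.02,0.24,0.035],"rot":[-0.03,-0.004,0]},{"translation":[0.027,0.31,0.044],"rot":[-0.041,-0.004,0]},{"translation":[0.027,0.337,0.046],"rot":[-0.041,-0.004,0]}]'

```text
time_s: 25.45
tcp_pos: [0.5474, -0.1689, 0.125]
ee_rot: [-2.209, 0.007, 2.229]
force: [0.9, -0.2, -0.2]
gripper_width: 0.0152
```

send_rows --plan '[{"translation":[0.06,0,0],"rot":[0,0,0]},{"translation":[0.13,0,0],"rot":[0,0,0]},{"translation":[0.18,0,0],"rot":[0,0,0]},{"translation":[0.2,0,0],"rot":[0,0,0]},{"translation":[0.2,0,0],"rot":[0,0,0]}]'

```text
time_s: 25.95
tcp_pos: [0.5483, -0.1632, 0.0246]
ee_rot: [-2.211, -0.003, 2.231]
force: [-0.5, 0.2, 0.3]
gripper_width: 0.0153
```

```bash
python3 - <<'E'
from h import *
st(); plan([(.552,-.165,.0085,-90)])
E
```

```text
{'time_s': 25.95, 'joints': [0.3955, 0.5887, -0.2794, 1.924, 0.2482, 0.6714, -1.6063], 'tcp_pos': [0.5483, -0.1632, 0.0246], 'ee_rot': [-2.2107, -0.0025, 2.2308], 'force': [-0.4709, 0.1747, 0.2905], 'gripper_width': 0.0153}
[[-0.009, 0.0, -1.0], [0.002, -1.0, -0.0], [-1.0, -0.002, 0.009]]
(0.552, -0.165, 0.0085, -90) T [0.0322, 0.0038, -0.0078] R [0.0002, 0.0043, 0.0009] rows>= 1
```

Lower, release, lift, then go for the bar.

send_rows --plan '[{"translation":[0.01,0.004,-0.008],"rot":[0,0.004,0.001]},{"translation":[0.02,0.004,-0.008],"rot":[0,0.004,0.001]},{"translation":[0.028,0.004,-0.008],"rot":[0,0.004,0.001]},{"translation":[0.031,0.004,-0.008],"rot":[0,0.004,0.001]},{"translation":[0.031,0.004,-0.008],"rot":[0,0.004,0.001]}]'

```text
time_s: 26.45
tcp_pos: [0.5527, -0.1663, 0.0101]
ee_rot: [2.223, -0.002, -2.219]
force: [-0.3, 0.5, 0.0]
gripper_width: 0.0154
```

send_rows --plan '[{"translation":[0,0,0],"rot":[0,0,0]},{"translation":[0,0,0],"rot":[0,0,0]},{"translation":[0,0,0],"rot":[0,0,0]},{"translation":[0,0,0],"rot":[0,0,0]}]' --gripper 34

```text
time_s: 26.85
tcp_pos: [0.5529, -0.1663, 0.0102]
ee_rot: [2.223, -0.002, -2.219]
force: [-0.9, -0.3, -0.4]
gripper_width: 0.0296
```

send_rows --plan '[{"translation":[-0.04,0,0],"rot":[0,0,0]},{"translation":[-0.1,0,0],"rot":[0,0,0]},{"translation":[-0.18,0,0],"rot":[0,0,0]},{"translation":[-0.26,0,0],"rot":[0,0,0]},{"translation":[-0.32,0,0],"rot":[0,0,0]}]'

```text
time_s: 27.35
tcp_pos: [0.5531, -0.1661, 0.1727]
ee_rot: [2.225, -0.003, -2.216]
force: [0.2, -0.9, 0.4]
gripper_width: 0.0298
```

```bash
python3 - <<'E'
from h import *
st(); plan([(.4775,.0,.17,-93),(.4775,.0725,.13,-95),(.4775,.0725,.04,-95)])
E
```

```text
{'time_s': 27.35, 'joints': [0.4472, 0.3906, -0.3343, 1.8288, 0.1566, 0.9437, -1.5266], 'tcp_pos': [0.5531, -0.1661, 0.1727], 'ee_rot': [2.2249, -0.0025, -2.2164], 'force': [0.159, -0.8728, 0.3758], 'gripper_width': 0.0298}
[[0.004, -0.0, -1.0], [-0.002, -1.0, 0.0], [-1.0, 0.002, -0.004]]
(0.4775, 0.0, 0.17, -93) T [0.0042, -0.3322, 0.1513] R [0.0248, -0.0018, -0.0009] rows>= 4
(0.4775, 0.0725, 0.13, -95) T [0.08, -0.1448, 0.0076] R [0.0167, 0.0, 0.0] rows>= 2
(0.4775, 0.0725, 0.04, -95) T [0.18, 0.0, -0.0] R [0.0, 0.0, 0.0] rows>= 2
```

send_rows --plan '[{"translation":[0,-0.08,0.04],"rot":[0.006,0,0]},{"translation":[0,-0.16,0.08],"rot":[0.012,-0.001,0]},{"translation":[0,-0.24,0.12],"rot":[0.018,-0.002,-0.001]},{"translation":[0.004,-0.332,0.151],"rot":[0.025,-0.002,-0.001]},{"translation":[0.004,-0.332,0.151],"rot":[0.025,-0.002,-0.001]}]' --gripper 65

```text
time_s: 27.85
tcp_pos: [0.475, 0.0061, 0.168]
ee_rot: [-2.195, 0.046, 2.201]
force: [0.3, -0.6, 0.1]
gripper_width: 0.057
```

```bash
python3 - <<'E'
from h import *
st(); snap('wrist','w9'); plan([(.4775,.0725,.13,-95),(.4775,.0725,.04,-95)])
E
```

```text
{'time_s': 27.85, 'joints': [0.2303, 0.2483, -0.4259, 2.051, 0.1294, 0.8702, -1.8827], 'tcp_pos': [0.475, 0.0061, 0.168], 'ee_rot': [-2.1949, 0.0457, 2.2014], 'force': [0.2875, -0.6214, 0.1403], 'gripper_width': 0.057}
[[-0.003, -0.044, -0.999], [0.002, -0.999, 0.044], [-1.0, -0.002, 0.003]]
(0.4775, 0.0725, 0.13, -95) T [0.0762, -0.1392, 0.0038] R [0.0194, 0.0011, 0.0004] rows>= 2
(0.4775, 0.0725, 0.04, -95) T [0.18, 0.0, -0.0] R [0.0, 0.0, 0.0] rows>= 2
```

View pics/w9.png

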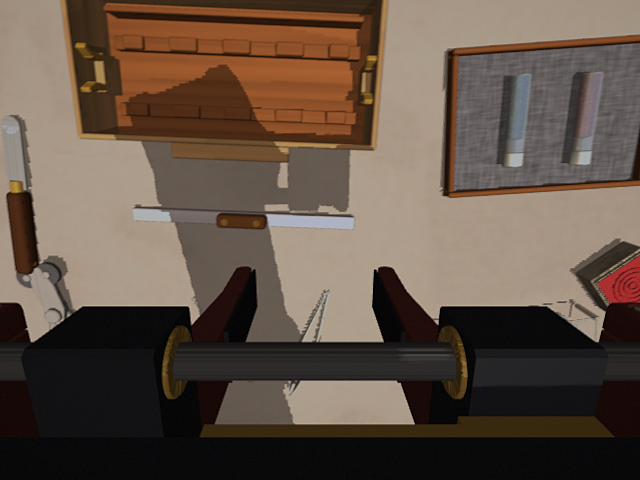

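Both tubes lie flat in the tray at (515,120) and (584,118). The case is empty and the bar is at (243,220). I'll pick up the bar.

send_rows --plan '[{"translation":[0.02,-0.07,0.002],"rot":[0.01,0.001,0]},{"translation":[0.076,-0.139,0.004],"rot":[0.019,0.001,0]},{"translation":[0.15,-0.139,0.004],"rot":[0.019,0.001,0]},{"translation":[0.22,-0.139,0.004],"rot":[0.019,0.001,0]},{"translation":[0.256,-0.139,0.004],"rot":[0.019,0.001,0]}]'

```text
time_s: 28.4
tcp_pos: [0.4776, 0.0681, 0.0371]
ee_rot: [-2.17, 0.102, 2.178]
force: [-0.0, -0.3, 0.3]
gripper_width: 0.0573
```

send_rows --plan '[{"translation":[0,0,0],"rot":[0,0,0]},{"translation":[0,0,0],"rot":[0,0,0]}]'

```text
time_s: 28.6
tcp_pos: [0.4791, 0.0688, 0.04]
ee_rot: [-2.173, 0.102, 2.174]
force: [0.3, 0.9, 1.2]
gripper_width: 0.0571
```

```bash
python3 - <<'E'
from h import *
st(); plan([(.4773,.0725,.0131,-95)])
E
```

```text
{'time_s': 28.6, 'joints': [0.0397, 0.4666, -0.3762, 2.1249, 0.2962, 0.5996, -2.2109], 'tcp_pos': [0.4791, 0.0688, 0.04], 'ee_rot': [-2.1726, 0.1016, 2.1738], 'force': [0.3189, 0.8531, 1.1688], 'gripper_width': 0.0571}
[[-0.001, -0.094, -0.996], [0.0, -0.996, 0.094], [-1.0, -0.0, 0.001]]
(0.4773, 0.0725, 0.0131, -95) T [0.0537, -0.0071, 0.0042] R [-0.0031, 0.0003, 0.0002] rows>= 1
```

send_rows --plan '[{"translation":[0.015,-0.007,0.004],"rot":[-0.003,0,0]},{"translation":[0.03,-0.007,0.004],"rot":[-0.003,0,0]},{"translation":[0.045,-0.007,0.004],"rot":[-0.003,0,0]},{"translation":[0.054,-0.007,0.004],"rot":[-0.003,0,0]},{"translation":[0.054,-0.007,0.004],"rot":[-0.003,0,0]}]'

```text
time_s: 29.1
tcp_pos: [0.4763, 0.0731, 0.0121]
ee_rot: [-2.175, 0.094, 2.179]
force: [-0.1, -0.1, 0.2]
gripper_width: 0.057
```

send_rows --plan '[{"translation":[0,0,0],"rot":[0,0,0]},{"translation":[0,0,0],"rot":[0,0,0]},{"translation":[0,0,0],"rot":[0,0,0]},{"translation":[0,0,0],"rot":[0,0,0]}]' --gripper 0

```text
time_s: 29.5
tcp_pos: [0.4769, 0.0732, 0.0129]
ee_rot: [-2.177, 0.093, 2.177]
force: [-0.5, -0.4, 0.1]
gripper_width: 0.0438
```

```bash
python3 - <<'E'
from h import *
st()
E
```

```text
{'time_s': 29.5, 'joints': [0.0079, 0.5131, -0.3514, 2.1395, 0.3334, 0.54, -2.2471], 'tcp_pos': [0.4769, 0.0732, 0.0129], 'ee_rot': [-2.1768, 0.0933, 2.177], 'force': [-0.4558, -0.4449, 0.1153], 'gripper_width': 0.0438}
[[-0.0, -0.086, -0.996], [0.001, -0.996, 0.086], [-1.0, -0.001, 0.0]]
```

send_rows --plan '[{"translation":[-0.04,0,0],"rot":[0,0,0]},{"translation":[-0.1,0,0],"rot":[0,0,0]},{"translation":[-0.17,0,0],"rot":[0,0,0]},{"translation":[-0.22,0,0],"rot":[0,0,0]},{"translation":[-0.24,0,0],"rot":[0,0,0]}]'

```text
time_s: 30.0
tcp_pos: [0.4781, 0.0734, 0.1351]
ee_rot: [-2.18, 0.093, 2.173]
force: [-0.4, 0.4, -1.3]
gripper_width: 0.0438
```

```bash
python3 - <<'E'
from h import *
st(); plan([(.5935,.0623,.14,-95),(.5935,.0623,.075,-95),(.5935,.0623,.0464,-95)])
E
```

```text
{'time_s': 30.0, 'joints': [0.1023, 0.3105, -0.4488, 2.0654, 0.186, 0.7998, -2.1148], 'tcp_pos': [0.4781, 0.0734, 0.1351], 'ee_rot': [-2.1803, 0.0927, 2.1729], 'force': [-0.4211, 0.3543, -1.2522], 'gripper_width': 0.0438}
[[0.003, -0.086, -0.996], [0.001, -0.996, 0.086], [-1.0, -0.001, -0.003]]
(0.5935, 0.0623, 0.14, -95) T [-0.009, 0.0023, -0.2319] R [0.0004, -0.0016, 0.0007] rows>= 3
(0.5935, 0.0623, 0.075, -95) T [0.13, 0.0, -0.0] R [0.0, 0.0, 0.0] rows>= 2
(0.5935, 0.0623, 0.0464, -95) T [0.0572, 0.0, -0.0] R [0.0, 0.0, 0.0] rows>= 1
```

send_rows --plan '[{"translation":[-0.009,0.001,-0.08],"rot":[0,-0.001,0]},{"translation":[-0.009,0.002,-0.15],"rot":[0,-0.001,0]},{"translation":[-0.009,0.002,-0.21],"rot":[0,-0.002,0.001]},{"translation":[-0.009,0.002,-0.231],"rot":[0,-0.002,0.001]},{"translation":[-0.009,0.002,-0.231],"rot":[0,-0.002,0.001]}]'

```text
time_s: 30.5
tcp_pos: [0.592, 0.062, 0.136]
ee_rot: [-2.171, 0.096, 2.184]
force: [-1.0, 0.7, -0.5]
gripper_width: 0.0438
```

send_rows --plan '[{"translation":[0.05,0,0],"rot":[0,0,0]},{"translation":[0.1,0,0],"rot":[0,0,0]},{"translation":[0.13,0,0],"rot":[0,0,0]},{"translation":[0.13,0,0],"rot":[0,0,0]},{"translation":[0.13,0,0],"rot":[0,0,0]}]'

```text
time_s: 31.0
tcp_pos: [0.5911, 0.0624, 0.0725]
ee_rot: [-2.173, 0.095, 2.184]
force: [0.1, -0.5, 0.1]
gripper_width: 0.0437
```

```bash
python3 - <<'E'
from h import *
st(); snap('wrist','w10'); plan([(.5930,.0623,.0464,-95)])
E
```

```text
{'time_s': 31.0, 'joints': [0.0754, 0.5558, -0.3768, 1.8486, 0.2754, 0.7938, -2.1022], 'tcp_pos': [0.5911, 0.0624, 0.0725], 'ee_rot': [-2.1725, 0.0949, 2.1837], 'force': [0.0828, -0.4598, 0.1136], 'gripper_width': 0.0437}
[[-0.005, -0.086, -0.996], [-0.001, -0.996, 0.086], [-1.0, 0.001, 0.005]]
(0.593, 0.0623, 0.0464, -95) T [0.0534, 0.0, -0.0027] R [0.0006, 0.0017, -0.0006] rows>= 1
```

View pics/w10.png

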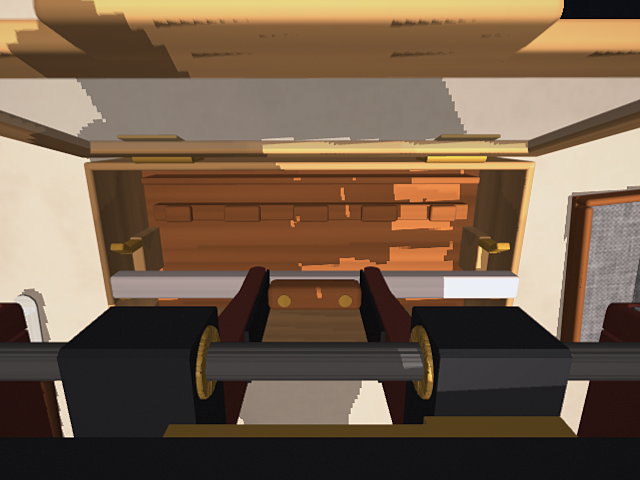

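The bar is level over the two brackets. I'll lower it while watching the force.

send_rows --plan '[{"translation":[0.008,0,-0.003],"rot":[0,0.002,-0.001]},{"translation":[0.016,0,-0.003],"rot":[0,0.002,-0.001]},{"translation":[0.024,0,-0.003],"rot":[0,0.002,-0.001]},{"translation":[0.03,0,-0.003],"rot":[0,0.002,-0.001]},{"translation":[0.03,0,-0.003],"rot":[0,0.002,-0.001]}]'

```text
time_s: 31.55
tcp_pos: [0.5925, 0.0619, 0.0566]
ee_rot: [-2.176, 0.093, 2.179]
force: [0.1, -0.1, -1.2]
gripper_width: 0.0437
```

```bash
python3 - <<'E'
from h import *
st(); plan([(.5930,.0623,.0464,-95)])
E
```

```text
{'time_s': 31.55, 'joints': [0.0703, 0.5778, -0.3685, 1.8562, 0.288, 0.7611, -2.1111], 'tcp_pos': [0.5925, 0.0619, 0.0566], 'ee_rot': [-2.1756, 0.0935, 2.1785], 'force': [0.0629, -0.129, -1.1996], 'gripper_width': 0.0437}
[[-0.001, -0.086, -0.996], [0.001, -0.996, 0.086], [-1.0, -0.0, 0.001]]
(0.593, 0.0623, 0.0464, -95) T [0.0205, -0.0009, -0.0009] R [0.0005, 0.0007, 0.0002] rows>= 1
```

send_rows --plan '[{"translation":[0.005,-0.001,-0.001],"rot":[0,0,0]},{"translation":[0.01,-0.001,-0.001],"rot":[0,0,0]},{"translation":[0.015,-0.001,-0.001],"rot":[0,0,0]},{"translation":[0.019,-0.001,-0.001],"rot":[0,0,0]},{"translation":[0.019,-0.001,-0.001],"rot":[0,0,0]}]'

```text
time_s: 32.05
tcp_pos: [0.5932, 0.0624, 0.0473]
ee_rot: [-2.176, 0.093, 2.178]
force: [-0.5, -0.2, -0.8]
gripper_width: 0.0438
```

send_rows --plan '[{"translation":[0.001,0,0],"rot":[0,0,0]},{"translation":[0.001,0,0],"rot":[0,0,0]}]'

```text
time_s: 32.25
tcp_pos: [0.5935, 0.0625, 0.0472]
ee_rot: [-2.177, 0.093, 2.177]
force: [-0.2, 0.3, -1.3]
gripper_width: 0.0438
```

send_rows --plan '[{"translation":[0.001,0,0],"rot":[0,0,0]},{"translation":[0.002,0,0],"rot":[0,0,0]},{"translation":[0.002,0,0],"rot":[0,0,0]}]'

```text
time_s: 32.55
tcp_pos: [0.5934, 0.0624, 0.0462]
ee_rot: [-2.176, 0.093, 2.178]
force: [-0.9, 0.2, -0.6]
gripper_width: 0.0434
```

send_rows --plan '[{"translation":[0,0,0],"rot":[0,0,0]},{"translation":[0,0,0],"rot":[0,0,0]},{"translation":[0,0,0],"rot":[0,0,0]},{"translation":[0,0,0],"rot":[0,0,0]}]' --gripper 65

```text
time_s: 32.95
tcp_pos: [0.5935, 0.0624, 0.0462]
ee_rot: [-2.177, 0.093, 2.177]
force: [-0.3, 0.1, -0.6]
gripper_width: 0.0569
```

send_rows --plan '[{"translation":[-0.03,0,0],"rot":[0,0,0]},{"translation":[-0.1,0,0],"rot":[0,0,0]},{"translation":[-0.18,0,0.02],"rot":[0,0,0]},{"translation":[-0.26,0,0.08],"rot":[0,0,0]},{"translation":[-0.32,0,0.14],"rot":[0,0,0]}]'

```text
time_s: 33.45
tcp_pos: [0.5239, 0.0689, 0.2096]
ee_rot: [-2.179, 0.092, 2.174]
force: [0.3, -0.5, 0.3]
gripper_width: 0.0571
```

```bash
python3 - <<'E'
from h import *
st(); snap('wrist','w11')
E
```

```text
{'time_s': 33.45, 'joints': [0.1339, 0.2847, -0.4547, 1.8962, 0.1475, 0.9903, -2.0429], 'tcp_pos': [0.5239, 0.0689, 0.2096], 'ee_rot': [-2.1795, 0.0924, 2.1736], 'force': [0.2753, -0.4938, 0.3298], 'gripper_width': 0.0571}
[[0.003, -0.086, -0.996], [0.001, -0.996, 0.086], [-1.0, -0.002, -0.003]]
```

View pics/w11.png

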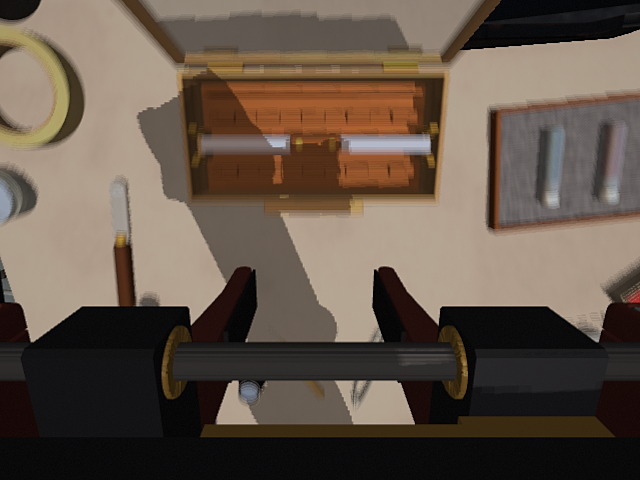

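The bar lies in its brackets, (200,144) to (432,145). I'll check those numbers, then plan the closing arc.

```bash
python3 - <<'E'
from h import *
c=np.radians(CY)
for u,v in [(200,144),(432,145)]:
    d=ray('w11',u,v,.043)[:2]-CO; print(np.round([d@[np.cos(c),np.sin(c)],d@[-np.sin(c),np.cos(c)]],4))
plan([(*case(-.07,0,.27),-95),(*case(.125,0,.27),-95),(*case(.125,0,.145),-95)])
def P(th):
    t=np.radians(th); r=.087+.021*(1-th/90); return np.array([.061-r*np.cos(t)+.006*np.sin(t)+.01,.058+r*np.sin(t)+.006*np.cos(t)])
b=P(90);i=0;print(b)
for th in np.arange(85,-1,-5):
    d=(P(th)-b)/.5; print(th,P(th).round(3),'T',round(-d[1],3),round(-d[0],3)); i+=1
    if i%5==0: b=P(th); print('--')
E
```

```text
[-0.0023  0.1009]
[-0.003  -0.1061]
(np.float64(0.5222663711335778), np.float64(0.06960090199233607), np.float64(0.27), -95) T [-0.1129, 0.0009, -0.0025] R [0.0015, -0.0025, 0.0006] rows>= 2
(np.float64(0.7165243372614681), np.float64(0.052605532156542734), np.float64(0.27), -95) T [0.0, -0.0, -0.39] R [0.0, 0.0, 0.0] rows>= 4
(np.float64(0.7165243372614681), np.float64(0.052605532156542734), np.float64(0.145), -95) T [0.25, 0.0, -0.0] R [0.0, 0.0, 0.0] rows>= 3
[0.077 0.145]
85 [0.069 0.146] T -0.003 0.015
80 [0.061 0.147] T -0.004 0.031
75 [0.053 0.147] T -0.004 0.047
70 [0.045 0.146] T -0.002 0.063
65 [0.037 0.145] T 0.001 0.08
--
60 [0.029 0.142] T 0.005 0.016
55 [0.021 0.139] T 0.011 0.032
50 [0.014 0.136] T 0.018 0.047
45 [0.006 0.131] T 0.027 0.062
40 [-0.001  0.126] T 0.037 0.076
--
35 [-0.007  0.12 ] T 0.012 0.013
30 [-0.013  0.114] T 0.025 0.025
25 [-0.019  0.107] T 0.039 0.037
20 [-0.024  0.099] T 0.054 0.047
15 [-0.028  0.091] T 0.07 0.055
--
10 [-0.032  0.082] T 0.017 0.007
5 [-0.035  0.073] T 0.035 0.013
0 [-0.037  0.064] T 0.054 0.017
```

send_rows --plan '[{"translation":[-0.06,0,0],"rot":[0,-0.001,0]},{"translation":[-0.113,0,0],"rot":[0.001,-0.002,0]},{"translation":[-0.113,0,-0.08],"rot":[0.001,-0.002,0]},{"translation":[-0.113,0,-0.16],"rot":[0.001,-0.002,0]},{"translation":[-0.113,0,-0.22],"rot":[0.001,-0.002,0]}]' --gripper 0

```text
time_s: 34.0
tcp_pos: [0.6354, 0.0583, 0.264]
ee_rot: [-2.173, 0.096, 2.178]
force: [0.4, 0.1, -0.6]
gripper_width: 0.0213
```

send_rows --plan '[{"translation":[0,0,-0.07],"rot":[0,0,0]},{"translation":[0,0,-0.14],"rot":[0,0,0]},{"translation":[0,0,-0.17],"rot":[0,0,0]},{"translation":[0,0,-0.17],"rot":[0,0,0]},{"translation":[0,0,-0.17],"rot":[0,0,0]}]'

```text
time_s: 34.5
tcp_pos: [0.7175, 0.0517, 0.2625]
ee_rot: [-2.17, 0.095, 2.181]
force: [0.1, -0.3, 0.6]
gripper_width: 0.0007
```

```bash
python3 - <<'E'
from h import *
st(); plan([(*case(.125,0,.145),-95)])
E
```

```text
{'time_s': 34.5, 'joints': [0.0923, 0.5578, -0.3933, 1.3605, 0.2113, 1.2695, -1.9696], 'tcp_pos': [0.7175, 0.0517, 0.2625], 'ee_rot': [-2.1702, 0.0946, 2.1814], 'force': [0.1132, -0.2665, 0.6217], 'gripper_width': 0.0007}
[[-0.005, -0.088, -0.996], [0.001, -0.996, 0.088], [-1.0, -0.001, 0.005]]
(np.float64(0.7165243372614681), np.float64(0.052605532156542734), np.float64(0.145), -95) T [0.2351, -0.0015, 0.0009] R [-0.0004, 0.0025, 0.0004] rows>= 3
```

send_rows --plan '[{"translation":[0.06,-0.001,0],"rot":[0,0.002,0]},{"translation":[0.13,-0.001,0],"rot":[0,0.002,0]},{"translation":[0.19,-0.001,0],"rot":[0,0.002,0]},{"translation":[0.235,-0.001,0],"rot":[0,0.002,0]},{"translation":[0.235,-0.001,0],"rot":[0,0.002,0]}]'

```text
time_s: 35.0
tcp_pos: [0.7142, 0.0517, 0.1419]
ee_rot: [-2.17, 0.096, 2.184]
force: [-0.1, 0.5, 0.4]
gripper_width: 0.0002
```

send_rows --plan '[{"translation":[0,0,0.02],"rot":[0,0,0]},{"translation":[0,0,0.04],"rot":[0,0,0]},{"translation":[0,0,0.06],"rot":[0,0,0]},{"translation":[0,0,0.08],"rot":[0,0,0]},{"translation":[0,0,0.096],"rot":[0,0,0]}]'

```text
time_s: 35.5
tcp_pos: [0.6693, 0.0564, 0.146]
ee_rot: [-2.177, 0.095, 2.174]
force: [2.0, 0.6, 1.2]
gripper_width: 0.0005
```

```bash
python3 - <<'E'
from h import *
st(); plan([(*case(.069,0,.146),-95)])
E
```

```text
{'time_s': 35.5, 'joints': [0.096, 0.5746, -0.3909, 1.6124, 0.2478, 1.0024, -2.0311], 'tcp_pos': [0.6693, 0.0564, 0.146], 'ee_rot': [-2.1773, 0.0953, 2.1744], 'force': [1.9579, 0.5741, 1.1865], 'gripper_width': 0.0005}
[[0.001, -0.088, -0.996], [0.001, -0.996, 0.088], [-1.0, -0.001, -0.001]]
(np.float64(0.6607374341683304), np.float64(0.05748625375041159), np.float64(0.146), -95) T [-0.0001, -0.0007, 0.0172] R [-0.0005, -0.0006, 0.0004] rows>= 1
```

Pushing at 2 N. Continuing the arc down.

send_rows --plan '[{"translation":[-0.002,0,0.017],"rot":[0,0,0]},{"translation":[-0.003,0,0.033],"rot":[0,0,0]},{"translation":[-0.003,0,0.049],"rot":[0,0,0]},{"translation":[-0.001,0,0.065],"rot":[0,0,0]},{"translation":[0.002,0,0.082],"rot":[0,0,0]}]'

```text
time_s: 36.0
tcp_pos: [0.6283, 0.0598, 0.1437]
ee_rot: [-2.175, 0.096, 2.176]
force: [2.4, -0.5, 0.1]
gripper_width: 0.0004
```

send_rows --plan '[{"translation":[0.005,0,0.016],"rot":[0,0,0]},{"translation":[0.011,0,0.032],"rot":[0,0,0]},{"translation":[0.018,0,0.047],"rot":[0,0,0]},{"translation":[0.027,0,0.062],"rot":[0,0,0]},{"translation":[0.037,0,0.076],"rot":[0,0,0]}]'

```text
time_s: 36.5
tcp_pos: [0.5904, 0.0633, 0.125]
ee_rot: [-2.175, 0.096, 2.176]
force: [0.9, 0.6, 1.3]
gripper_width: 0.0
```

send_rows --plan '[{"translation":[0.012,0,0.013],"rot":[0,0,0]},{"translation":[0.025,0,0.025],"rot":[0,0,0]},{"translation":[0.039,0,0.037],"rot":[0,0,0]},{"translation":[0.054,0,0.047],"rot":[0,0,0]},{"translation":[0.07,0,0.055],"rot":[0,0,0]}]'

```text
time_s: 37.0
tcp_pos: [0.5631, 0.0657, 0.0897]
ee_rot: [-2.175, 0.096, 2.177]
force: [0.8, 0.2, 0.8]
gripper_width: 0.0006
```

```bash
python3 - <<'E'
from h import *
st(); plan([(*case(-.032,0,.082),-95),(*case(-.037,0,.0635),-95)])
E
```

```text
{'time_s': 37.0, 'joints': [0.0885, 0.4956, -0.4025, 1.9076, 0.2641, 0.7906, -2.1171], 'tcp_pos': [0.5631, 0.0657, 0.0897], 'ee_rot': [-2.1751, 0.0956, 2.1767], 'force': [0.7891, 0.216, 0.8196], 'gripper_width': 0.0006}
[[-0.001, -0.088, -0.996], [0.001, -0.996, 0.088], [-1.0, -0.001, 0.001]]
(np.float64(0.5601217696610641), np.float64(0.06628898376792507), np.float64(0.082), -95) T [0.0154, -0.0007, 0.0061] R [-0.0005, 0.0003, 0.0003] rows>= 1
(np.float64(0.5551407961706054), np.float64(0.06672476248166335), np.float64(0.0635), -95) T [0.037, -0.0, 0.01] R [0.0, 0.0, 0.0] rows>= 1
```

send_rows --plan '[{"translation":[0.015,0,0.006],"rot":[0,0,0]},{"translation":[0.032,0,0.012],"rot":[0,0,0]},{"translation":[0.046,0,0.015],"rot":[0,0,0]},{"translation":[0.053,0,0.016],"rot":[0,0,0]},{"translation":[0.055,0,0.016],"rot":[0,0,0]}]'

```text
time_s: 37.5
tcp_pos: [0.5553, 0.0663, 0.064]
ee_rot: [-2.175, 0.097, 2.178]
force: [-7.8, -2.1, 23.3]
gripper_width: 0.0005
```

send_rows --plan '[{"translation":[0.001,0,0],"rot":[0,0,0]},{"translation":[0.002,0,0],"rot":[0,0,0]},{"translation":[0.002,0,0],"rot":[0,0,0]}]'

```text
time_s: 37.8
tcp_pos: [0.5553, 0.0663, 0.0639]
ee_rot: [-2.175, 0.097, 2.178]
force: [-8.8, -1.6, 25.0]
gripper_width: 0.0001
```

The lid is down at z = 64 mm with 25 N on it, so it is shut. Retreating straight up and checking.

send_rows --plan '[{"translation":[-0.04,0,0],"rot":[0,0,0]},{"translation":[-0.12,0,0],"rot":[0,0,0]},{"translation":[-0.22,0,0],"rot":[0,0,0]},{"translation":[-0.32,0,0],"rot":[0,0,0]},{"translation":[-0.4,0,0.05],"rot":[0,0,0]}]'

```text
time_s: 38.3
tcp_pos: [0.5328, 0.0683, 0.2645]
ee_rot: [-2.177, 0.096, 2.172]
force: [-0.1, 0.7, -0.1]
gripper_width: 0.0005
```

send_rows --plan '[{"translation":[0,0,0.08],"rot":[0,0,0]},{"translation":[0,0,0.12],"rot":[0,0,0]},{"translation":[0,0,0.12],"rot":[0,0,0]},{"translation":[0,0,0.12],"rot":[0,0,0]},{"translation":[0,0,0.12],"rot":[0,0,0]}]'

```text
time_s: 38.8
tcp_pos: [0.472, 0.0735, 0.2617]
ee_rot: [-2.175, 0.096, 2.176]
force: [0.0, -0.5, -0.4]
gripper_width: 0.0004
```

```bash
python3 - <<'E'
from h import *
st(); snap('wrist','w12')
E
```

```text
{'time_s': 38.8, 'joints': [0.1647, 0.1454, -0.4912, 1.9368, 0.0764, 1.0778, -2.0182], 'tcp_pos': [0.472, 0.0735, 0.2617], 'ee_rot': [-2.1748, 0.0959, 2.1761], 'force': [0.0419, -0.4506, -0.4085], 'gripper_width': 0.0004}
[[-0.001, -0.089, -0.996], [0.001, -0.996, 0.089], [-1.0, -0.001, 0.001]]
```

View pics/w12.png

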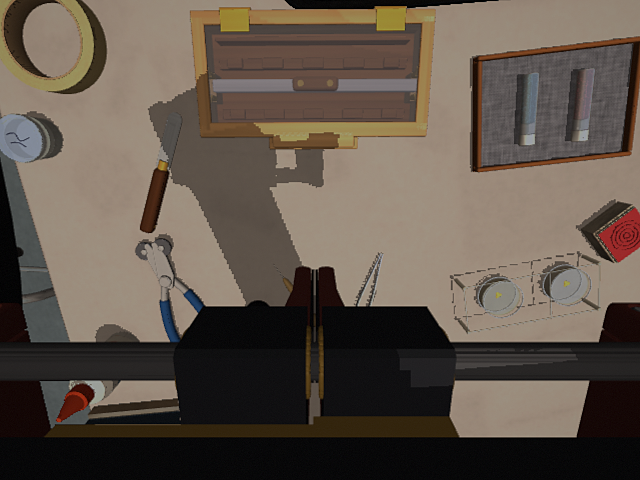

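The lid is shut, the bar sits in its brackets under the panel, both tubes are in the tray, and the knife is flat on the table. It has turned a little since I laid it down, which fits the announced knock. Checking the bar in numbers and the bystanders, then handing in.

```bash
python3 - <<'E'
from h import *
c=np.radians(CY)
for u,v in [(212,86),(417,87)]:
    d=ray('w12',u,v,.043)[:2]-CO; print(np.round([d@[np.cos(c),np.sin(c)],d@[-np.sin(c),np.cos(c)]],4))
for n,u,v,z in [('tape',40,37,.025),('stamp',617,235,.027)]: print(n,ray('w12',u,v,z).round(3))
print('pot',ray('w12',20,137,.038).round(3))
print(bot.job_done())
E
```

```text
[0.  0.1]
[-0.0014 -0.1032]
tape [0.664 0.332 0.025]
stamp [ 0.404 -0.27   0.027]
pot [0.57  0.372 0.038]
the job is handed in; nothing more can be done
None
```

The whole job is done and handed in after about 39 s of robot time; no verdict was reported.

**What I did:**
- I levered the lid up with the knife until it met its stop (8 N), then laid the knife back on the table.
- I lifted the bar out and laid both tubes flat in the tray; only two were in the case.
- I put the bar back in its brackets and pushed the lid shut with closed fingers.

**Last checks:**
- **Lid:** shut. The fingertips pressed on its top at z = 63.9 mm with about 25 N.
- **Bar:** its ends measure at case x = 0 and -1 mm, y = +100 and -103 mm, so it is in the brackets.
- **Tubes:** both lie flat in the tray in the last picture.
- **Bystanders:** tape roll and frosted pot measure within about 7 mm of their first readings. The stamp block measures about 12 mm off, but I read it from its partly cut-off image at the picture's edge, and the robot never went near it.
- **Knife:** flat on the table, but a little turned from where I laid it. It happened while the arm was away from it, which fits the announced knock.
- **Disagreed:** one blurred picture, taken with the arm moving, read the bar 2 to 3 mm off in x. The final still picture did not show this.

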